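Zero the spring kitchen scale with its adjusting key

TASK

The spring kitchen scale reads too much even when empty: stand the spice jar from its pan upright on the worktop, take the blue plastic adjusting key off its hook and, with its blade in the slotted zero screw, turn the screw clockwise until the dial's green zero mark stands right under the tip of the resting pointer. Then hang the key back on the empty hook. Do not disturb the other things, and do not touch the screw with the fingers.

Things in the scene. Friction and masses are not known exactly. Their poses are not given: they have to be found in the camera images.
- scale: mint-green spring kitchen scale, fixed, 255 mm deep (x) by 190 mm wide (y); origin under its middle on the worktop, -x is its front with the sloping dial, z up. Level deck 90 mm high from x = -20 to +135 mm. The round steel pan, 132 mm across with a 9 mm rim, is centred at x = +65, y = 0 mm, its floor 127 mm high when empty; it sinks a few mm under a load
- zero_screw: brass slotted zero screw, 25 mm across, sunk in a round black boss at the front left of the scale's deck (scale x = +10, y = +70 mm); origin on its axis, 90 mm above the worktop; its x axis runs along the slot. Its top face is 12 mm, the boss's rim 17 mm above the origin; the boss is 27 mm across inside, 41 mm outside. It starts 0.6 to 1.6 rad short of the right setting, slot pointing anywhere
- slot (a point): middle of the slot's floor, 4 mm above the screw's origin; slot 7 mm wide, 8 mm deep, open at both ends towards the boss. The screw turns against light friction (0.05 N m), stays where it is left; the key's blade has about 0.15 rad of play in it each way. Clockwise from above turns the dial card and its zero mark clockwise, 0.6 rad per rad of screw
- pointer_tip (a point): tip of the red pointer, 48 mm from the dial's centre; a load on the pan moves it clockwise; with the pan empty it stands at the top of the dial, towards the scale's +x
- zero_mark (a point): the point of the dial's broad green zero mark (6 mm wide), 48 mm from the dial's centre, that shall come under the pointer tip; it turns with the cream dial card, starting 0.36 to 0.96 rad anticlockwise of the resting pointer. Fine divisions of the dial are 0.1 rad (5 mm) apart
- dial_centre (a point): pivot of the pointer and of the dial card; the dial is the sloping front face of the scale, rising 30 degrees towards the back, 110 mm across
- rack: fixed utensil rack: wooden foot 256 mm wide (y), 125 mm deep (x = -92 to +33 mm), steel rail 195 mm high along y at x = 0 on posts at y = +-116 mm (203 mm high); three hooks point to its -x; origin on the worktop under the rail. Pans hang overhead: one at world y = 0.40 to 0.48, x = 0.38 to 0.69, from 0.62 m up; others at y = -0.08 to -0.39, x = 0.2 to 0.42, from 0.75 m up
- hook_1 (a point): where the centre of a hung tool's eye lies on the left hook (rack y = +78 mm), 182 mm above the worktop. Each hook is a 6 mm rod with a dip 67 mm in front of the rail where the eye hangs; its end, 16 mm further out towards the rack's -x, turns up by 7 mm. A tool comes off when raised by about 11 mm and drawn 30 mm towards the rack's -x, and goes on in reverse
- hook_2 (a point): the same on the middle hook (rack y = 0)
- hook_3 (a point): the same on the right hook (rack y = -78 mm)
- adjusting_key: blue plastic key, white blade, 60 g, hanging loose by its eye on one of the hooks. Origin: centre of the eye (20 mm opening, 32 mm outside); z up along the key, x along the hook. Handle 32 mm wide (y), 18 thick (x), 13 to 75 mm below the origin (grip it across y, about 28 mm below the origin); then a 12 mm shaft; flat blade 18 mm wide (y), 4 thick (x), ends 143 mm below the origin
- key_tip (a point): middle of the end of the key's blade, 143 mm below the eye's centre
- measuring_spoon: steel measuring spoon, 151 mm long, hanging on another hook; origin at its eye's centre
- spatula: small wooden spatula, 163 mm long, 42 mm wide, hanging on another hook; origin at its eye's centre
- spice_jar: glass spice jar with yellow cap, 44 mm across, 100 mm high, 80 to 150 g, standing on the scale's pan; origin under its middle, z up
- tomato_tin: loose food tin 75 mm across, 58 mm high, origin under its middle
- salt_shaker: loose salt shaker with grey top, 44 mm across, 90 mm high, origin under its middle
- orange_mug: loose orange mug, 81 mm across (113 mm with handle), 101 mm high, origin under its middle
- timer: loose red and cream kitchen timer, 62 mm across, 58 mm high, origin under its middle
- garlic: loose head of garlic, 58 mm across, 56 mm high, origin under its middle

How it is judged:
On the way, in this order (a step that is already met when the one before it is completed fails the run):
1. the spice jar stands upright on the worktop, let go, nothing on the scale's pan (height (world z) of spice_jar between -0.012 and 0.012 m and angle between spice_jar's own z axis and vertical below 0.12 rad and contact force between spice_jar and scale below 0.05 N and contact force between spice_jar and the fingers below 0.05 N and linear speed of spice_jar below 0.03 m/s), for 0.2 s.
2. the adjusting key is off its hook (distance between adjusting_key and hook_1 above 0.045 m and distance between adjusting_key and hook_2 above 0.045 m and distance between adjusting_key and hook_3 above 0.045 m), for 0.1 s.
3. with the key's blade in the screw's slot the zero mark has been brought under the pointer (horizontal distance between key_tip and zero_screw below 0.006 m and z of key_tip in the frame of zero_screw below 0.011 m and distance between pointer_tip and zero_mark below 0.006 m), for 0.2 s.
At the end, for the whole second after the job is handed in: The dial's zero mark is within 6 mm of the tip of the pointer; the spice jar stands upright on the worktop, touching no part of the scale; the key hangs from a hook, its eye within 18 mm of the hook's resting point and the key within 0.35 rad of upright, let go and nearly still (distance between pointer_tip and zero_mark below 0.006 m and height (world z) of spice_jar between -0.012 and 0.012 m and angle between spice_jar's own z axis and vertical below 0.12 rad and contact force between spice_jar and scale below 0.05 N and linear speed of spice_jar below 0.02 m/s and (distance between adjusting_key and hook_1 below 0.018 m or distance between adjusting_key and hook_2 below 0.018 m or distance between adjusting_key and hook_3 below 0.018 m) and angle between adjusting_key's own z axis and vertical below 0.35 rad and contact force between adjusting_key and the fingers below 0.05 N and linear speed of adjusting_key below 0.15 m/s).
It fails at once if another thing on the worktop is pushed away (30 mm) (distance of any of tomato_tin, salt_shaker, orange_mug, timer, garlic from where it was at the start of the episode above 0.03 m).
It fails at once if the measuring spoon or the spatula is knocked off its hook (distance of any of measuring_spoon, spatula from where it was at the start of the episode above 0.03 m).
It fails at once if the spice jar is tipped over (angle between spice_jar's own z axis and vertical above 0.7 rad).
It fails at once if the screw is touched by the fingers (contact force between the fingers and zero_screw above 0.5 N).
It also fails if it takes over 67 s, if anything falls off the work surface, if the arm or the gripper's body presses on something with over 40 N, if the wrist force passes 120 N, or if a joint passes its speed limit or range.

ROBOT

A 6-joint arm with a two-finger parallel gripper is mounted at the origin on a cart in front of the work surface, level with it; the furniture and walls round the work are solid. World frame = base frame: x ahead of the robot, y to its left, z up, the work surface at z = 0. Lengths are in m, angles in rad, forces in N, time in s.
With the tool pointing down it reaches from about 0.375 to 0.9 m from the base axis. Payload 3.1 kg.
Tool frame: the origin (TCP) lies on the centre line of the jaws, within the pads' length; the fingertips stand 22 mm ahead of it and the grasp point (between the pads) lies 3 mm ahead of it; z points along the fingers, y is the line along which they close (so a half turn about z gives the same grasp; the last joint's range is limited). The gripper opens to 85 mm and grips with 20 to 120 N. Pads are 22 mm wide; open, the fingers measure 114 mm over their backs; the gripper's body (76 mm by 85 mm) begins 54 mm behind the grasp point. The pads swing forward as they close: fully open they stand 13 mm farther back than shut.
Start: joints at [0.922, 0.527, 1.433, -0, 1.181, -0.178], TCP at [0.283, 0.557, 0.253] pointing down, gripper open.
Joint ranges: [-3.08, 3.08], [-0.75, 2.2], [0.22, 2.44], [-1.43, 4.57], [0, 2.65], [-2.85, 2.85]. Speed limits (rad/s): [2.79, 2.79, 3.14, 3.14, 3.14, 3.14].

INTERFACE

Orientations are given as a unit quaternion [x, y, z, w].
In Python, from station import manip gives the robot as it stands.
- The arm moves only by the shell command python3 drive.py 'ROWS' [FORCE]. ROWS is a JSON object whose key "motion" holds a list of rows, 1 to 20 of them, each of 5 numbers: dx, dy, dz in m, then a turn about the tool's z in rad, then the opening from 0.0 (shut) to 1.0 (fully open); each row is the pose to reach, as a shift and turn from the pose commanded when the command began, along the tool's axes at that moment; what a row does not reach only later rows make up. A row lasts 1/10 s, in which the tool goes at most 0.05 m and 0.15 rad, less where a joint would pass 70% of its speed; a pose out of reach is approached as far as the arm can. The fingers move at their own pace and stop on an object; FORCE is the grip in N (left out, the last holds). Time passes only in rows, so rows that do not move let the fingers close. It prints the time, the measured TCP pose, the force, the opening and the grip force at its end. Input that does not fit is refused with a message, and nothing moves.
- manip.sense(): the state, without advancing time (a new reading comes with each control period).
- manip.snapshot(name): name is "scene" or "top"; returns a dict with "pixels" (384x512x3 uint8, red, green, blue), "range_z" (384x512 float32, m along the optical axis (not along the pixel's ray), 0 where there is no reading), "fov_y" (degrees; the focal length in pixels is half the picture's height over the tangent of half this angle, whatever the lens; pixels are square), "cx", "cy" (the principal point, pixels), "R" (3x3) and "t" (3): a world point X has camera coordinates R X + t. Camera axes: x right, y down, z forward; pixel columns grow to the right and rows downward; lengths in m; the calibration is good to about 2 mm. A picture is of the moment at which its call begins.
- manip.sign_off(): hands the job in; it is judged then, once.
The state is a dict: "t": time; "q": joint angles; "qd": joint speeds; "tau": joint torques, N m; "tcp_pos": TCP position; "tool_rot": TCP orientation; "force": force on the tool from outside, world axes, zero at the start; "ft_torque": the same for the moment, N m; "finger_gap": opening from 0.0 (shut) to 1.0 (fully open); "gripper_force": force on a finger pad.
Only numpy, scipy, OpenCV 4.12 (cv2) and the standard library are available. Lean on these libraries where they do the work, as an engineer would, in place of code of your own. Each camera call takes 0.05 s, during which the arm holds its last target. There are 200 camera calls.

## Working session

There is one attempt and no reset: what is moved stays moved. The work goes in short steps, Python scripts to look and compute and a shell command to move; the robot and the scene stay as the last step left them, time stands still between calls to the robot, and variables do not carry over. Pictures are saved under pics/ and viewed, at most 10 in all, crops included, and the job is handed in when it is done.

```bash
ls; mkdir -p pics; python3 - <<'E'
from station import manip
import cv2,numpy as np
s=manip.sense(); print({k:np.round(v,3) for k,v in s.items()})
for n in("scene","top"):
    d=manip.snapshot(n); np.savez("pics/%s0.npz"%n,**d)
    cv2.imwrite("pics/%s0.png"%n,cv2.resize(d["pixels"][:,:,::-1],(800,600),interpolation=cv2.INTER_CUBIC))
    print(n,d["fov_y"],d["cx"],d["cy"],d["R"],d["t"])
E
```

```text
drive.py
pics
station.py
{'t': np.float64(0.0), 'q': array([ 0.923,  0.528,  1.434,  0.   ,  1.181, -0.179]), 'qd': array([-0.   ,  0.002, -0.   ,  0.   ,  0.   , -0.   ]), 'tau': array([ 1.0000e-03, -4.4234e+01, -1.7803e+01, -0.0000e+00,  8.0000e-03,
        0.0000e+00]), 'tcp_pos': array([0.282, 0.557, 0.252]), 'tool_rot': array([ 0.233,  0.973, -0.001, -0.   ]), 'force': array([ 0.188, -0.098, -0.307]), 'ft_torque': array([-0.019,  0.011, -0.05 ]), 'gripper_force': np.float64(0.0), 'finger_gap': np.float64(0.999)}
scene 49.556762543411544 250.69924106086611 192.1861611559634 [[ 0.68357072 -0.72988344  0.0011129 ]
 [-0.42371858 -0.39807329 -0.81363396]
 [ 0.59430096  0.5557048  -0.58137642]] [-0.25665059  0.39719428  1.02981829]
top 55.210265328107184 250.66807793779083 186.7391789781981 [[-0.00783174 -0.99654298  0.08270889]
 [-0.98800427 -0.00504528 -0.15434411]
 [ 0.15422783 -0.08292552 -0.9845492 ]] [0.10738142 0.52422633 1.3826327 ]
```

View pics/scene0.png

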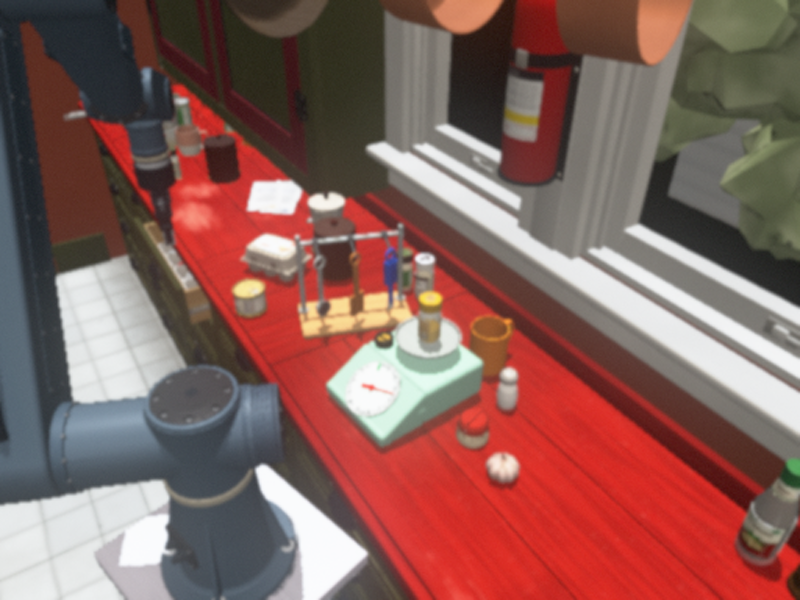

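View pics/top0.png

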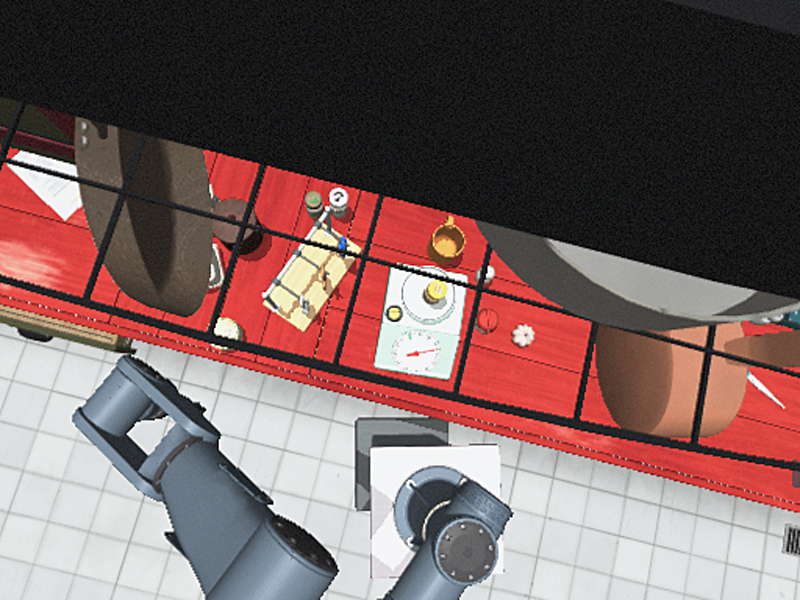

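The top view shows the scale at about (420,320) of 800x600, with the screw at (393,313), the jar cap at (436,290) and the dial at (415,352). The rack is turned so its hooks point down-right. The blue key, at (343,245), hangs on the hook farthest to the upper right. The scene view agrees: key at (391,270), jar at (430,315).

```bash
cat > h.py <<'E'
import numpy as np,cv2
def load(n): return dict(np.load(f"pics/{n}.npz"))
def f(d): return d["pixels"].shape[0]/2/np.tan(np.radians(float(d["fov_y"]))/2)
def cloud(d):
    z=d["range_z"].astype(float); v,u=np.indices(z.shape)
    c=np.stack([(u-d["cx"])/f(d)*z,(v-d["cy"])/f(d)*z,z],-1)
    X=(c-d["t"])@d["R"]; X[z<=0]=np.nan; return X
def ray(d,u,v,h):  # world point on pixel ray at height h
    o=-d["R"].T@d["t"]; r=d["R"].T@np.array([(u-d["cx"])/f(d),(v-d["cy"])/f(d),1])
    return o+r*(h-o[2])/r[2]
def proj(d,X):
    c=d["R"]@np.asarray(X)+d["t"]; return c[:2]/c[2]*f(d)+[d["cx"],d["cy"]]
def snap(n,name):
    from station import manip
    d=manip.snapshot(n); np.savez(f"pics/{name}.npz",**d); return d
E
python3 - <<'E'
from h import *
for n in("scene0","top0"):
    d=load(n);X=cloud(d);hsv=cv2.cvtColor(d["pixels"],cv2.COLOR_RGB2HSV).astype(int)
    H,S,V=hsv[...,0],hsv[...,1],hsv[...,2]
    box=(X[...,0]>.25)&(X[...,0]<.9)&(X[...,1]>-.3)&(X[...,1]<.6)
    def st(l,m):
        m=m&box; P=X[m]; v,u=np.nonzero(m)
        if len(P): print(n,l,len(P),"uv",np.median(u),np.median(v),"med",np.median(P,0).round(4),"min",np.percentile(P,3,axis=0).round(4),"max",np.percentile(P,97,axis=0).round(4))
    st("key",(H>105)&(H<130)&(S>120)&(V>60)&(X[...,2]>.07))
    st("cap",(H>18)&(H<32)&(S>130)&(X[...,2]>.18))
    mint=(H>55)&(H<95)&(S>30)&(S<140)&(V>100)
    st("mint",mint&(X[...,2]>.02)&(X[...,2]<.2))
    dk=mint&box&(abs(X[...,2]-.09)<.006); P=X[dk]
    if len(P)>20: r=cv2.minAreaRect(P[:,:2].astype(np.float32)); print(" deck",r,np.median(P[:,2]))
    al=mint&box&(X[...,2]>.02)&(X[...,2]<.11); r=cv2.minAreaRect(X[al][:,:2].astype(np.float32)); print(" scale",r)
    rl=box&(abs(X[...,2]-.198)<.012)&(X[...,1]>.12)&(S<70); P=X[rl]; print(" rail",len(P))
    wood=(H>10)&(H<26)&(S>60)&(V>120)&(X[...,2]<.06)&(X[...,2]>.005)&box&(X[...,1]>.1); P=X[wood]; r=cv2.minAreaRect(P[:,:2].astype(np.float32)); print(" wood",r,len(P),np.median(P[:,2]))
for n,(a,b,c,e) in dict(top0=(160,325,120,250),scene0=(180,330,130,290)).items():
    im=load(n)["pixels"][c:e,a:b,::-1]; k=4.8 if n=="top0" else 3.75
    cv2.imwrite(f"pics/{n}c.png",cv2.resize(im,None,fx=k,fy=k,interpolation=cv2.INTER_CUBIC))
E
```

```text
scene0 key 25 uv 250.0 167.0 med [0.6094 0.2226 0.1642] min [0.5971 0.2177 0.1602] max [0.6261 0.2298 0.1706]
scene0 cap 208 uv 280.0 188.0 med [0.5146 0.0043 0.2216] min [ 0.4825 -0.057   0.2087] max [0.6625 0.0386 0.5435]
scene0 mint 1334 uv 275.0 246.0 med [ 0.4575 -0.0406  0.0769] min [ 0.3184 -0.0697  0.0297] max [0.5421 0.0998 0.0901]
 deck ((0.49049147963523865, 0.023541316390037537), (0.17328006029129028, 0.1622951775789261), 81.75328063964844) 0.08749399226483871
 scale ((0.46399402618408203, 0.028227880597114563), (0.17853786051273346, 0.28652697801589966), 80.34893035888672)
 rail 318
 wood ((0.5634540915489197, 0.3558815121650696), (0.25741705298423767, 0.4513365924358368), 67.37152099609375) 1521 0.01181397490280473
top0 key 34 uv 219.0 156.5 med [0.6083 0.2287 0.1885] min [0.3758 0.2217 0.1264] max [0.6237 0.2358 1.1329]
top0 cap 164 uv 279.0 142.0 med [0.3358 0.1915 1.3656] min [0.3193 0.0091 0.2128] max [0.5188 0.2592 1.3855]
top0 mint 258 uv 262.0 207.0 med [0.4404 0.0701 0.0839] min [ 0.3162 -0.0616  0.0296] max [0.7305 0.2925 0.1034]
 deck ((0.49076634645462036, 0.03393745422363281), (0.18728777766227722, 0.169918492436409), 80.3365249633789) 0.08908667493570244
 scale ((0.5060501098632812, 0.1507715880870819), (0.49742990732192993, 0.2895561456680298), 62.77263641357422)
 rail 317
 wood ((0.5153809785842896, 0.35547977685928345), (0.1609780341386795, 0.4204854369163513), 45.551658630371094) 652 0.014070858625240589
```

View pics/top0c.png

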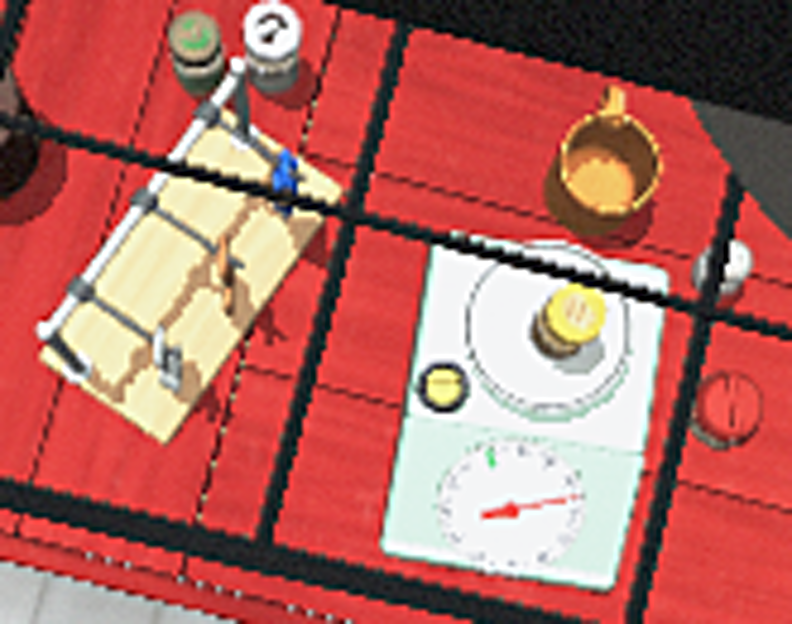

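View pics/scene0c.png

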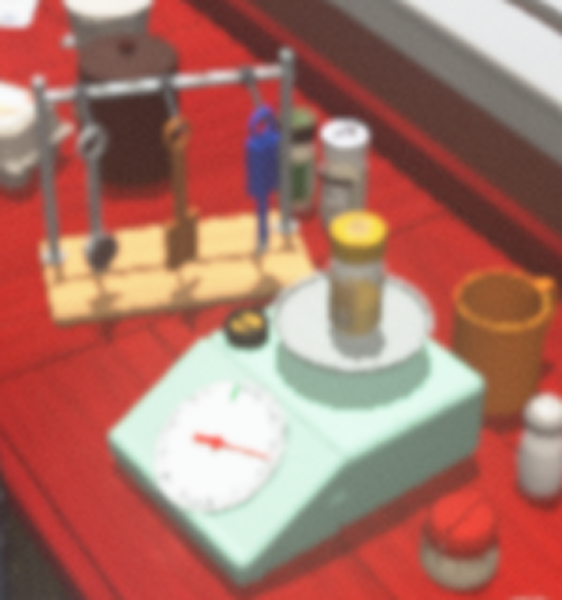

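The crops show the pointer pointing right under the jar's load and the green mark up-left (top crop (490,458)). The jar is at top-crop cap (577,312), the screw at (442,387) and the key on the rack's right hook, hook_3, at about (285,175). I'll fit the poses from these features in both views.

```bash
cat > fit.py <<'E'
from h import *
from scipy.optimize import least_squares
D=dict(t=load("top0"),s=load("scene0"))
def px(c,x,y): return (160+(x+.5)/4.8-.5,120+(y+.5)/4.8-.5) if c=="t" else (180+(x+.5)/3.75-.5,130+(y+.5)/3.75-.5)
def fit(F,x0,l):
    def W(p,P): c,s=np.cos(p[2]),np.sin(p[2]); return [p[0]+c*P[0]-s*P[1],p[1]+s*P[0]+c*P[1],P[2]]
    g=lambda p:np.concatenate([proj(D[c],W(p,P))-px(c,*q) for c,q,P in F])
    r=least_squares(g,x0,loss="soft_l1"); print(l,r.x.round(4),"res",g(r.x).round(1)); return lambda P:np.round(W(r.x,P),4),r.x
S=[("t",(442,387),(.01,.07,.105)),("t",(548,335),(.065,0,.134)),("t",(430,238),(.135,.095,.09)),("t",(669,267),(.135,-.095,.09)),("t",(643,455),(-.02,-.095,.09)),("t",(402,418),(-.02,.095,.09)),
 ("s",(247,325),(.01,.07,.107)),("s",(354,318),(.065,0,.134)),("s",(486,380),(.135,-.095,.09)),("s",(345,456),(-.02,-.095,.09))]
R=[("t",(238,66),(0,-.116,.203)),("t",(43,330),(0,.116,.203)),("t",(165,443),(-.092,.128,.015)),("t",(346,190),(-.092,-.128,.015)),
 ("s",(286,52),(0,-.116,.203)),("s",(38,80),(0,.116,.203)),("s",(52,320),(-.092,.128,.014)),("s",(318,272),(-.092,-.128,.014))]
Ws,ps=fit(S,[.45,.03,-.1],"scale"); Wr,pr=fit(R,[.58,.3,.95],"rack")
if __name__=="__main__":
    for n,P in dict(screw=(.01,.07,.09),pan=(.065,0,.127)).items(): print(n,Ws(P))
    for i,y in((1,.078),(2,0),(3,-.078)): print("hook",i,Wr((-.067,y,.182)))
    # cap centre by triangulating both views, and cloud of the jar
    for n in"ts":
        d=D[n];X=cloud(d);h=cv2.cvtColor(d["pixels"],cv2.COLOR_RGB2HSV).astype(int)
        m=(h[...,0]>18)&(h[...,0]<32)&(h[...,1]>130)&(X[...,2]>.2)&(X[...,2]<.26)&(X[...,1]<.1)
        P=X[m]; t=P[P[:,2]>P[:,2].max()-.012]
        print(n,"cap",len(P),"top z",np.percentile(P[:,2],[50,95]).round(4),"centre",t.min(0).round(4),t.max(0).round(4),t.mean(0).round(4))
        b=(h[...,0]>105)&(h[...,0]<130)&(h[...,1]>110)&(X[...,2]>.05)&(X[...,2]<.22)&(abs(X[...,1]-.22)<.08)&(X[...,0]>.5)
        P=X[b]; e=P[P[:,2]<9]; L=(P[:,:2]-pr[:2])@np.array([[np.cos(pr[2]),-np.sin(pr[2])],[np.sin(pr[2]),np.cos(pr[2])]])
        print(n,"key in rack",len(P),np.percentile(L,[3,50,97],axis=0).round(4),np.percentile(P[:,2],[3,50,97]).round(4))
        ob=(X[...,2]>.02)&(X[...,2]<.3)&(X[...,0]>.3)&(X[...,0]<.62)&(X[...,1]<-.05)&(X[...,1]>-.4)
        P=X[ob]; print("right-side heights",P.min(0),P.max(0))
E
python3 fit.py
```

```text
scale [ 0.4423  0.0407 -0.1522] res [ 0.2  0.3  0.1 -1.9  0.5 -2.   0.4 -0.1  0.7  1.3  0.3  1.2 -0.9 -1.5
 -1.3 -2.2  0.7 -1.  -0.3  0.6]
rack [0.5874 0.3292 0.9733] res [-0.3  0.2  0.4 -0.  -0.4 -0.2 -0.5 -1.  -0.1  2.5  0.   2.3  0.1 -1.6
 -0.   1.6]
screw [0.4628 0.1083 0.09  ]
pan [0.5066 0.0308 0.127 ]
hook 1 [0.4852 0.3177 0.182 ]
hook 2 [0.5497 0.2738 0.182 ]
hook 3 [0.6141 0.2299 0.182 ]
t cap 59 top z [0.2224 0.2263] centre [0.4843 0.0056 0.2166] [0.5221 0.044  0.2284] [0.5024 0.0247 0.2228]
t key in rack 33 [[-0.0805 -0.0902]
 [-0.0701 -0.0738]
 [-0.0617 -0.0651]] [0.1188 0.1716 0.1981]
right-side heights [ 0.39186367 -0.24896369  0.02094157] [ 0.6176551  -0.05002617  0.09817855]
s cap 117 top z [0.2195 0.2221] centre [0.4805 0.     0.2116] [0.524  0.0426 0.2234] [0.4988 0.0195 0.2192]
s key in rack 47 [[-0.0861 -0.09  ]
 [-0.0769 -0.0762]
 [-0.0651 -0.0672]] [0.1364 0.163  0.1869]
right-side heights [ 0.38936479 -0.25398909  0.020226  ] [ 0.61990501 -0.05007501  0.10105811]
```

```bash
cat > go.py <<'E'
# usage: go.py x y z yawdeg(of tool y, 'k'=keep) -> row in tool axes from current pose
import sys,numpy as np
from station import manip
from scipy.spatial.transform import Rotation as Ro
s=manip.sense(); R=Ro.from_quat(s["tool_rot"]).as_matrix(); p=s["tcp_pos"]
yaw=np.degrees(np.arctan2(R[1,1],R[0,1]))
print("t",round(s["t"],2),"tcp",p.round(4),"yaw",yaw.round(2),"tilt",R[:,2].round(4),"q",s["q"].round(2),"F",s["force"].round(1),"gap",round(s["finger_gap"],3))
if len(sys.argv)>4:
    d=R.T@(np.array(sys.argv[1:4],float)-p)
    a=0 if sys.argv[4]=="k" else (float(sys.argv[4])-yaw+90)%180-90
    print("row",d.round(4),"turn",round(-np.radians(a),3),"alt",round(-np.radians(a-np.sign(a)*180),3))
E
python3 - <<'E'
from h import *
import fit
from fit import Ws,Wr
d=load("top0");X=cloud(d)
# worktop candidates clearance + edge
r=(abs(X[...,2])<.006); 
for y in(.15,.2,.25,.3,-.1,-.2,-.3):
    P=X[r&(abs(X[...,1]-y)<.01)]; print("edge y",y,P[:,0].min().round(3))
for n in("top0","scene0"):
    dd=load(n);XX=cloud(dd)
    for c in((.40,.235),(.41,.22)):
        m=np.hypot(XX[...,0]-c[0],XX[...,1]-c[1])<.07; print(n,c,m.sum(),np.nanmax(np.where(XX[m][:,2]<.5,XX[m][:,2],0)))
    m=(XX[...,2]>.03)&(XX[...,2]<.12)&(XX[...,1]<-.06)&(XX[...,1]>-.3)&(XX[...,0]>.3)&(XX[...,0]<.65)
    nn,lb,stt,ce=cv2.connectedComponentsWithStats(m.astype(np.uint8))
    for i in range(1,nn):
        if stt[i,4]>15: print(n,"obj",np.nanmean(XX[lb==i],0).round(3))
import numpy as np
ims=[]
for n in("top","scene"):
    L=[snap(n,"tmp") for _ in range(6)]; dd=L[0]; im=np.mean([l["pixels"].astype(float) for l in L],0)
    c=proj(dd,Ws((.01,.07,.102))); h=cv2.cvtColor(im.astype(np.uint8),cv2.COLOR_RGB2HSV)
    u,v=np.round(c).astype(int); p=im[v-12:v+13,u-12:u+13,::-1]
    hp=h[v-12:v+13,u-12:u+13].astype(int)
    m=(hp[...,0]>15)&(hp[...,0]<35)&(hp[...,1]>90); yy,xx=np.nonzero(m); q=(u-12+xx.mean(),v-12+yy.mean())
    print(n,"pred",c,"brass",q,len(xx),"at .102:",ray(dd,*q,.102))
    ims.append(cv2.resize(p,(400,400),interpolation=cv2.INTER_CUBIC))
cv2.imwrite("pics/screw.png",np.hstack(ims))
E
python3 go.py .503 .025 .30 k
```

```text
scale [ 0.4423  0.0407 -0.1522] res [ 0.2  0.3  0.1 -1.9  0.5 -2.   0.4 -0.1  0.7  1.3  0.3  1.2 -0.9 -1.5
 -1.3 -2.2  0.7 -1.  -0.3  0.6]
rack [0.5874 0.3292 0.9733] res [-0.3  0.2  0.4 -0.  -0.4 -0.2 -0.5 -1.  -0.1  2.5  0.   2.3  0.1 -1.6
 -0.   1.6]
edge y 0.15 -0.148
edge y 0.2 0.272
edge y 0.25 0.284
edge y 0.3 0.296
edge y -0.1 0.059
edge y -0.2 0.165
edge y -0.3 0.137
top0 (0.4, 0.235) 15771 0.009407953194096057
top0 (0.41, 0.22) 1900 0.009407953194096057
top0 obj [ 0.641 -0.062  0.078]
top0 obj [ 0.571 -0.108  0.043]
top0 obj [ 0.564 -0.129  0.078]
top0 obj [ 0.456 -0.126  0.049]
top0 obj [ 0.419 -0.221  0.039]
scene0 (0.4, 0.235) 793 0.0030177902778591448
scene0 (0.41, 0.22) 677 0.0030177902778591448
scene0 obj [ 0.633 -0.065  0.067]
scene0 obj [ 0.513 -0.067  0.062]
scene0 obj [ 0.559 -0.132  0.061]
scene0 obj [ 0.448 -0.135  0.045]
scene0 obj [ 0.413 -0.227  0.037]
top pred [251.83346242 200.58108486] brass (np.float64(251.93333333333334), np.float64(199.86666666666667)) 45 at .102: [0.46543405 0.10791079 0.102     ]
scene pred [244.57459981 216.0755585 ] brass (np.float64(242.84873949579833), np.float64(209.16806722689077)) 119 at .102: [0.48447214 0.13676209 0.102     ]
t 0.7 tcp [0.2829 0.5573 0.2534] yaw 63.08 tilt [ 0.  0. -1.] q [ 0.92  0.53  1.43 -0.    1.18 -0.18] F [-0.7 -0.5 -0. ] gap 0.998
row [-0.4372 -0.375  -0.0467] turn -0.0 alt -0.0[ WARN:0@22.348] global loadsave.cpp:1063 imwrite_ Unsupported depth image for selected encoder is fallbacked to CV_8U.
```

View pics/screw.png

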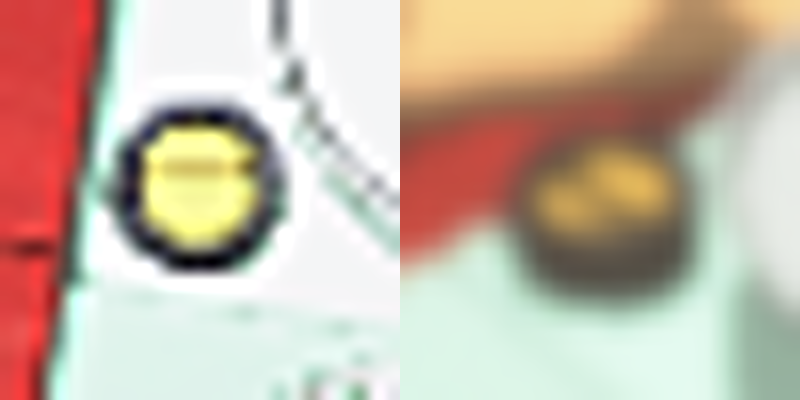

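The slot lies along world y within a few degrees (top half, dark line at (200,165); scene half agrees). The screw is at about (0.463,0.108), and the spot near (0.40,0.235) is free worktop. Next I go above the jar.

```bash
python3 drive.py '{"motion": [[0, 0, -0.047, 0, 1], [-0.1, -0.086, -0.047, 0, 1], [-0.1, -0.086, -0.047, 0, 1], [-0.2, -0.172, -0.047, 0, 1], [-0.2, -0.172, -0.047, 0, 1], [-0.3, -0.257, -0.047, 0, 1], [-0.3, -0.257, -0.047, 0, 1], [-0.4, -0.343, -0.047, 0, 1], [-0.4, -0.343, -0.047, 0, 1], [-0.437, -0.375, -0.047, 0, 1], [-0.437, -0.375, -0.047, 0, 1], [-0.437, -0.375, -0.047, 0, 1], [-0.437, -0.375, -0.047, 0, 1], [-0.437, -0.375, -0.047, 0, 1], [-0.437, -0.375, -0.047, 0, 1]]}' 40; python3 go.py .503 .025 .193 k
```

```text
t: 2.2
tcp_pos: [0.5026, 0.0248, 0.3002]
tool_rot: [0.234, 0.972, 0.0, -0.0]
force: [0.6, -0.7, -0.4]
finger_gap: 1.002
gripper_force: 0.0
t 2.2 tcp [0.5026 0.0248 0.3002] yaw 62.99 tilt [-7.e-04  7.e-04 -1.e+00] q [-0.17  0.31  1.67  0.    1.16 -1.27] F [ 0.6 -0.7 -0.4] gap 1.002
row [-0.0004  0.0003  0.1072] turn -0.0 alt -0.0
```

```bash
python3 drive.py '{"motion": [[0, 0, 0.04, 0, 1], [0, 0, 0.07, 0, 1], [0, 0, 0.09, 0, 1], [0, 0, 0.107, 0, 1], [0, 0, 0.107, 0, 1], [0, 0, 0.107, 0, 0.4], [0, 0, 0.107, 0, 0.4], [0, 0, 0.107, 0, 0.4], [0, 0, 0.107, 0, 0.4], [0, 0, 0.107, 0, 0.4], [0, 0, 0.107, 0, 0.4], [0, 0, 0.107, 0, 0.4]]}' 30; python3 go.py .503 .025 .30 k
```

```text
t: 3.4
tcp_pos: [0.5032, 0.0251, 0.1935]
tool_rot: [0.233, 0.973, 0.0, 0.001]
force: [0.6, 1.2, 0.8]
finger_gap: 0.49
gripper_force: 30.3
t 3.4 tcp [0.5032 0.0251 0.1935] yaw 63.07 tilt [ 0.0011  0.     -1.    ] q [-0.17  0.45  1.8   0.    0.89 -1.27] F [0.6 1.2 0.8] gap 0.49
row [ 0.000e+00 -1.000e-04 -1.065e-01] turn -0.0 alt -0.0
```

```bash
python3 drive.py '{"motion": [[0, 0, -0.02, 0, 0.4], [0, 0, -0.05, 0, 0.4], [0, 0, -0.08, 0, 0.4], [0.02, 0.015, -0.08, 0, 0.4], [0.05, 0.038, -0.08, 0, 0.4], [0.08, 0.06, -0.08, 0, 0.4], [0.11, 0.083, -0.08, 0, 0.4], [0.14, 0.106, -0.08, 0, 0.4], [0.165, 0.124, -0.08, 0, 0.4], [0.18, 0.136, -0.08, 0, 0.4], [0.187, 0.141, -0.08, 0, 0.4], [0.187, 0.141, -0.04, 0, 0.4], [0.187, 0.141, 0, 0, 0.4], [0.187, 0.141, 0.04, 0, 0.4], [0.187, 0.141, 0.07, 0, 0.4], [0.187, 0.141, 0.09, 0, 0.4], [0.187, 0.141, 0.105, 0, 0.4], [0.187, 0.141, 0.112, 0, 0.4], [0.187, 0.141, 0.117, 0, 0.4], [0.187, 0.141, 0.117, 0, 0.4]]}'; python3 go.py .40 .235 .0725 k
python3 - <<'E'
from h import *
d=snap("scene","p1"); cv2.imwrite("pics/p1.png",cv2.resize(d["pixels"][90:300,120:400,::-1],(800,600)))
E
```

```text
t: 5.4
tcp_pos: [0.4001, 0.2352, 0.0761]
tool_rot: [0.233, 0.972, -0.0, -0.0]
force: [0.7, -0.2, -1.1]
finger_gap: 0.493
gripper_force: 30.9
t 5.4 tcp [0.4001 0.2352 0.0761] yaw 63.06 tilt [-2.e-04 -2.e-04 -1.e+00] q [ 0.29  0.64  1.97 -0.    0.53 -0.81] F [ 0.7 -0.2 -1.1] gap 0.493
row [ 0.     -0.0003  0.0036] turn -0.0 alt -0.0
```

View pics/p1.png

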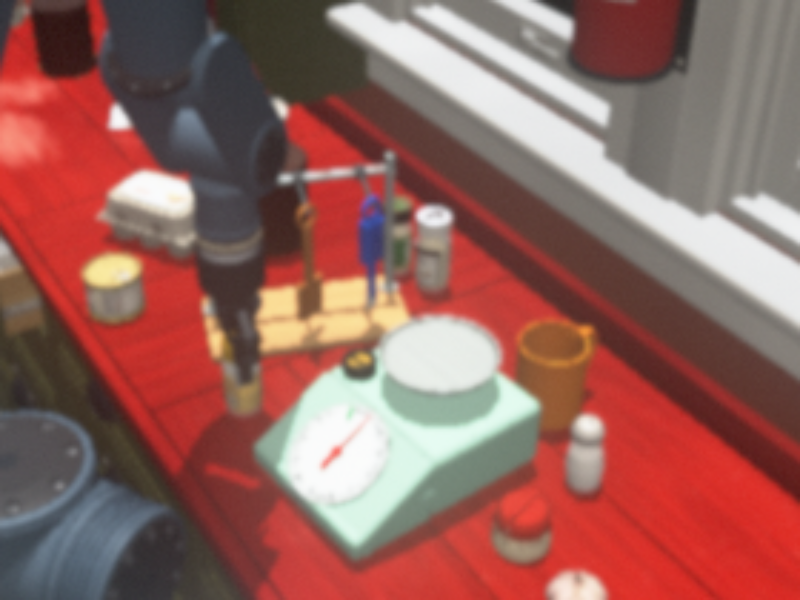

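The jar is held just above the worktop at (240,395), the pan is empty, and the pointer rests up the dial with the green mark left of it at (350,410). I lower it gently and release.

```bash
python3 drive.py '{"motion": [[0, 0, 0.002, 0, 0.4], [0, 0, 0.003, 0, 0.4], [0, 0, 0.004, 0, 0.4], [0, 0, 0.004, 0, 0.4]]}'; python3 go.py
```

```text
t: 5.85
tcp_pos: [0.4001, 0.2356, 0.0729]
tool_rot: [0.233, 0.973, 0.0, 0.0]
force: [0.6, -0.4, 3.1]
finger_gap: 0.494
gripper_force: 31.1
t 5.85 tcp [0.4001 0.2356 0.0729] yaw 63.09 tilt [ 1.1e-03  3.0e-04 -1.0e+00] q [ 0.29  0.65  1.97 -0.    0.52 -0.81] F [ 0.6 -0.4  3.1] gap 0.494
```

```bash
python3 drive.py '{"motion": [[0, 0, 0.003, 0, 0.8], [0, 0, 0.003, 0, 0.8], [0, 0, 0.003, 0, 0.8], [0, 0, 0.003, 0, 0.8], [0, 0, -0.03, 0, 0.75], [0, 0, -0.08, 0, 0.75], [0, 0, -0.13, 0, 0.75], [0, 0, -0.18, 0, 0.75], [0, 0, -0.207, -0.15, 0.75], [-0.04, 0.019, -0.207, -0.3, 0.75], [-0.08, 0.038, -0.207, -0.45, 0.75], [-0.12, 0.057, -0.207, -0.6, 0.75], [-0.16, 0.076, -0.207, -0.75, 0.75], [-0.193, 0.092, -0.207, -0.9, 0.75], [-0.193, 0.092, -0.207, -1.05, 0.75], [-0.193, 0.092, -0.207, -1.2, 0.75], [-0.193, 0.092, -0.207, -1.35, 0.75], [-0.193, 0.092, -0.207, -1.44, 0.75], [-0.193, 0.092, -0.207, -1.44, 0.75], [-0.193, 0.092, -0.207, -1.44, 0.75]]}'; python3 go.py .6141 .2299 .159 145.8
python3 - <<'E'
from h import *
from fit import Wr,Ws,pr
for n in("top","scene"):
    d=snap(n,n+"2");X=cloud(d);h=cv2.cvtColor(d["pixels"],cv2.COLOR_RGB2HSV).astype(int)
    m=(h[...,0]>18)&(h[...,0]<32)&(h[...,1]>110)&(X[...,2]>.08)&(X[...,2]<.12)&(abs(X[...,1]-.235)<.05)&(abs(X[...,0]-.4)<.05)
    print(n,"jar",m.sum(),np.nanmean(X[m],0),np.nanmax(X[m],0) if m.any() else 0)
cv2.imwrite("pics/s2.png",cv2.resize(d["pixels"][90:240,160:360,::-1],(800,600),interpolation=cv2.INTER_CUBIC))
E
```

```text
t: 7.85
tcp_pos: [0.6134, 0.2301, 0.279]
tool_rot: [-0.465, 0.885, 0.0, -0.0]
force: [1.0, -0.9, 0.5]
finger_gap: 0.751
gripper_force: 0.0
t 7.85 tcp [0.6134 0.2301 0.279 ] yaw 145.48 tilt [-7.e-04 -1.e-04 -1.e+00] q [ 0.19  0.54  1.32  0.    1.28 -2.35] F [ 1.  -0.9  0.5] gap 0.751
row [-0.0003 -0.0008  0.12  ] turn -0.006 alt 3.136
scale [ 0.4423  0.0407 -0.1522] res [ 0.2  0.3  0.1 -1.9  0.5 -2.   0.4 -0.1  0.7  1.3  0.3  1.2 -0.9 -1.5
 -1.3 -2.2  0.7 -1.  -0.3  0.6]
rack [0.5874 0.3292 0.9733] res [-0.3  0.2  0.4 -0.  -0.4 -0.2 -0.5 -1.  -0.1  2.5  0.   2.3  0.1 -1.6
 -0.   1.6]
top jar 20 [0.39866793 0.2477163  0.09919517] [0.41418333 0.25303665 0.10580487]
scene jar 108 [0.39672287 0.22941026 0.09672236] [0.41915461 0.2564151  0.10233305]
```

View pics/s2.png

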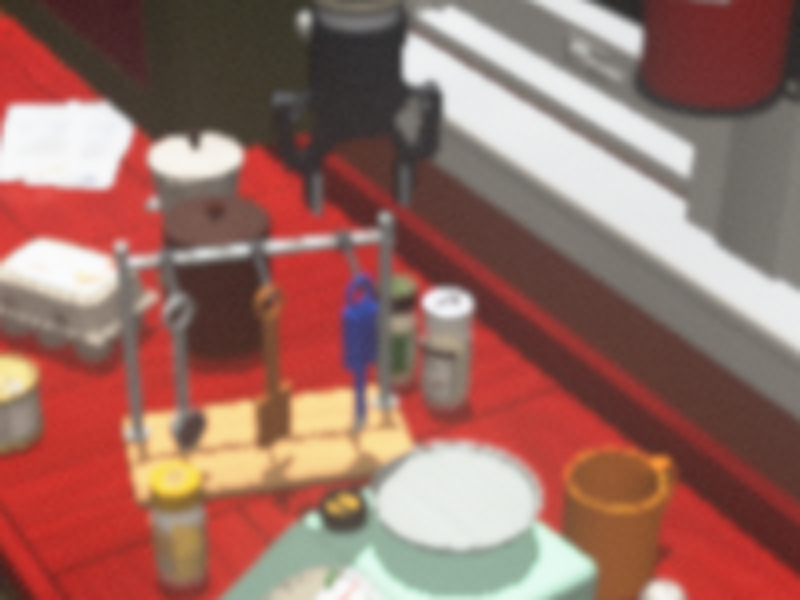

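The jar stands upright at (178,525), the key hangs at (360,320), and the open fingers straddle it from above at (315,190) and (405,190). Descend and grip.

```bash
python3 drive.py '{"motion": [[0, 0, 0.04, -0.006, 0.75], [0, 0, 0.07, -0.006, 0.75], [0, 0, 0.09, -0.006, 0.75], [0, 0, 0.105, -0.006, 0.75], [0, 0, 0.115, -0.006, 0.75], [0, 0, 0.12, -0.006, 0.75], [0, 0, 0.12, -0.006, 0.75]]}' ; python3 go.py .6141 .2299 .159 145.8
python3 - <<'E'
from h import *
from fit import Wr,px
for n in("top0","scene0"):
    d=load(n); print(n,proj(d,Wr((-.067,-.078,.182))),"eye seen",px("t",288,157) if n=="top0" else (249.5,162.4))
E
```

```text
t: 8.65
tcp_pos: [0.6137, 0.2301, 0.1592]
tool_rot: [-0.469, 0.883, 0.0, -0.0]
force: [-0.6, 0.2, -0.1]
finger_gap: 0.747
gripper_force: 0.0
t 8.65 tcp [0.6137 0.2301 0.1592] yaw 145.92 tilt [-1.e-04 -0.e+00 -1.e+00] q [ 0.19  0.68  1.43  0.    1.03 -2.36] F [-0.6  0.2 -0.1] gap 0.747
row [ 0.     -0.0004  0.0002] turn 0.002 alt -3.139
scale [ 0.4423  0.0407 -0.1522] res [ 0.2  0.3  0.1 -1.9  0.5 -2.   0.4 -0.1  0.7  1.3  0.3  1.2 -0.9 -1.5
 -1.3 -2.2  0.7 -1.  -0.3  0.6]
rack [0.5874 0.3292 0.9733] res [-0.3  0.2  0.4 -0.  -0.4 -0.2 -0.5 -1.  -0.1  2.5  0.   2.3  0.1 -1.6
 -0.   1.6]
top0 [218.66602768 154.6575099 ] eye seen (219.60416666666669, 152.3125)
scene0 [249.38763286 162.06082675] eye seen (249.5, 162.4)
```

Clear of everything, so I close on the key.

```bash
python3 drive.py '{"motion": [[0, 0, 0, 0, 0.2], [0, 0, 0, 0, 0.2], [0, 0, 0, 0, 0.2], [0, 0, 0, 0, 0.2], [0, 0, 0, 0, 0.2], [0, 0, 0, 0, 0.2]]}' 40; python3 go.py; python3 drive.py '{"motion": [[0, 0, -0.004, 0, 0.2], [0, 0, -0.008, 0, 0.2], [0, 0, -0.012, 0, 0.2], [0, 0, -0.014, 0, 0.2], [0, 0, -0.014, 0, 0.2]]}' 60;python3 go.py
```

```text
t: 9.25
tcp_pos: [0.6144, 0.2303, 0.1605]
tool_rot: [-0.469, 0.883, -0.0, 0.001]
force: [0.1, -0.5, 5.8]
finger_gap: 0.41
gripper_force: 39.7
t 9.25 tcp [0.6144 0.2303 0.1605] yaw 145.93 tilt [ 2.3e-03  5.0e-04 -1.0e+00] q [ 0.19  0.68  1.43  0.    1.03 -2.36] F [ 0.1 -0.5  5.8] gap 0.41
t: 9.75
tcp_pos: [0.6137, 0.2301, 0.1736]
tool_rot: [-0.469, 0.883, -0.0, 0.0]
force: [-0.6, -0.1, -1.0]
finger_gap: 0.4
gripper_force: 59.6
t 9.75 tcp [0.6137 0.2301 0.1736] yaw 145.93 tilt [ 4.e-04  1.e-04 -1.e+00] q [ 0.19  0.66  1.42  0.    1.06 -2.36] F [-0.6 -0.1 -1. ] gap 0.4
```

```bash
python3 drive.py '{"motion": [[0.01, 0, 0, 0, 0.2], [0.02, 0, 0, 0, 0.2], [0.03, 0, 0, 0, 0.2], [0.04, 0, 0, 0, 0.2], [0.05, 0, 0, 0, 0.2], [0.06, 0, 0, 0, 0.2], [0.06, 0, 0, 0, 0.2]]}'; python3 drive.py '{"motion": [[0, 0, -0.03, 0, 0.2], [0, 0, -0.07, 0, 0.2], [0, 0, -0.10, 0, 0.2], [0, 0, -0.10, 0, 0.2], [0, 0, -0.10, 0, 0.2]]}'; python3 go.py .463 .108 .28 91
python3 - <<'E'
from h import *
for n in("top","scene"):
    d=snap(n,n+"3")
    X=cloud(d);h=cv2.cvtColor(d["pixels"],cv2.COLOR_RGB2HSV).astype(int)
    b=(h[...,0]>105)&(h[...,0]<130)&(h[...,1]>110)&(X[...,2]>.1)&(X[...,2]<.3)&(abs(X[...,1]-.18)<.06)&(X[...,0]>.5)
    P=X[b]; print(n,len(P),np.percentile(P,[3,50,97],axis=0).round(4))
im=[]
d=load("scene3"); im.append(cv2.resize(d["pixels"][90:240,160:360,::-1],(800,600),interpolation=cv2.INTER_CUBIC))
cv2.imwrite("pics/s3.png",im[0])
E
```

```text
t: 10.45
tcp_pos: [0.579, 0.1791, 0.1733]
tool_rot: [-0.468, 0.884, 0.0, -0.001]
force: [-1.0, 0.2, -0.9]
finger_gap: 0.393
gripper_force: 59.6
t: 10.95
tcp_pos: [0.5802, 0.1806, 0.2739]
tool_rot: [-0.469, 0.883, -0.0, 0.001]
force: [0.1, -0.0, -1.4]
finger_gap: 0.391
gripper_force: 59.8
t 10.95 tcp [0.5802 0.1806 0.2739] yaw 145.94 tilt [ 1.7e-03  3.0e-04 -1.0e+00] q [ 0.12  0.48  1.46  0.    1.2  -2.43] F [ 0.1 -0.  -1.4] gap 0.391
row [ 0.1257  0.0564 -0.0063] turn 0.959 alt -2.183
top 1 [[0.5638 0.1737 0.2769]
 [0.5638 0.1737 0.2769]
 [0.5638 0.1737 0.2769]]
scene 124 [[0.5597 0.1679 0.2028]
 [0.5693 0.1727 0.2621]
 [0.5872 0.1807 0.2862]]
```

View pics/s3.png

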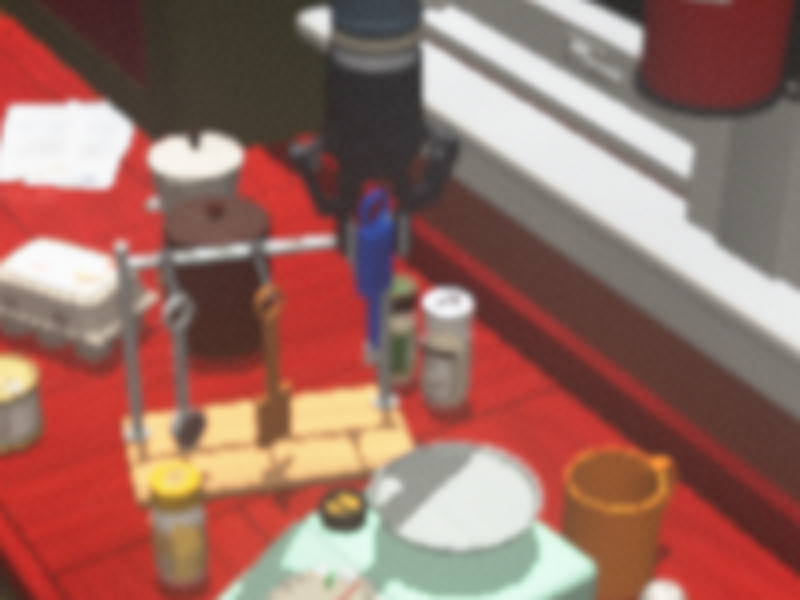

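The key is held upright: eye top at (375,188), blade end near (373,360), and the other tools hang undisturbed. I work out the tip relative to the TCP.

```bash
python3 - <<'E'
from h import *
d=load("scene3")
tx=np.array([-.5605,-.828]);c=np.array([.5802,.1806])
for o in(0,.004):
  for z in(.312,.30,.296,.29,.16,.155,.15,.145): print(o,z,proj(d,[*(c+tx*o),z]).round(1), ((proj(d,[*(c+tx*o),z])-[159.6,89.6])*4).round(0))
# white blade pixels near the tip
X=cloud(d)
for v in range(168,186): print(v,[tuple(d["pixels"][v,u]) for u in range(248,259,2)], X[v,253].round(3))
E
```

```text
0 0.312 [253.4 136.1] [375. 186.]
0 0.3 [253.4 139.5] [375. 200.]
0 0.296 [253.4 140.7] [375. 204.]
0 0.29 [253.4 142.4] [375. 211.]
0 0.16 [253.2 176.9] [374. 349.]
0 0.155 [253.2 178.2] [374. 354.]
0 0.15 [253.2 179.4] [374. 359.]
0 0.145 [253.2 180.7] [374. 364.]
0.004 0.312 [253.7 136.7] [376. 188.]
0.004 0.3 [253.7 140.1] [376. 202.]
0.004 0.296 [253.7 141.3] [376. 207.]
0.004 0.29 [253.7 143. ] [376. 213.]
0.004 0.16 [253.5 177.6] [376. 352.]
0.004 0.155 [253.5 178.8] [375. 357.]
0.004 0.15 [253.5 180.1] [375. 362.]
0.004 0.145 [253.5 181.3] [375. 367.]
168 [(np.uint8(187), np.uint8(50), np.uint8(47)), (np.uint8(173), np.uint8(51), np.uint8(55)), (np.uint8(95), np.uint8(60), np.uint8(100)), (np.uint8(74), np.uint8(74), np.uint8(113)), (np.uint8(105), np.uint8(99), np.uint8(101)), (np.uint8(112), np.uint8(100), np.uint8(90))] [0.577 0.179 0.197]
169 [(np.uint8(186), np.uint8(52), np.uint8(48)), (np.uint8(171), np.uint8(51), np.uint8(54)), (np.uint8(98), np.uint8(61), np.uint8(102)), (np.uint8(76), np.uint8(76), np.uint8(113)), (np.uint8(112), np.uint8(106), np.uint8(105)), (np.u
[... 4137 characters left out ...]
), np.uint8(108), np.uint8(101)), (np.uint8(107), np.uint8(96), np.uint8(75))] [ 0.731  0.32  -0.004]
184 [(np.uint8(199), np.uint8(57), np.uint8(51)), (np.uint8(198), np.uint8(60), np.uint8(52)), (np.uint8(190), np.uint8(67), np.uint8(56)), (np.uint8(141), np.uint8(89), np.uint8(81)), (np.uint8(118), np.uint8(107), np.uint8(99)), (np.uint8(123), np.uint8(104), np.uint8(86))] [0.72  0.311 0.   ]
185 [(np.uint8(200), np.uint8(71), np.uint8(57)), (np.uint8(201), np.uint8(78), np.uint8(61)), (np.uint8(200), np.uint8(95), np.uint8(71)), (np.uint8(154), np.uint8(101), np.uint8(88)), (np.uint8(119), np.uint8(109), np.uint8(102)), (np.uint8(131), np.uint8(101), np.uint8(90))] [ 0.716  0.307 -0.   ]
```

```bash
python3 go.py .466 .108 .257 91
```

```text
t 11.05 tcp [0.579  0.1804 0.2718] yaw 145.94 tilt [-3.e-03 -3.e-04 -1.e+00] q [ 0.12  0.48  1.46  0.    1.2  -2.43] F [-0.   0.2 -0.2] gap 0.395
row [0.1232 0.053  0.0152] turn 0.959 alt -2.183
```

```bash
python3 drive.py '{"motion": [[0.03, 0.015, 0, 0.15, 0.2], [0.06, 0.03, 0, 0.3, 0.2], [0.09, 0.04, 0, 0.45, 0.2], [0.12, 0.05, 0, 0.6, 0.2], [0.123, 0.053, 0.005, 0.75, 0.2], [0.123, 0.053, 0.01, 0.9, 0.2], [0.123, 0.053, 0.015, 0.959, 0.2], [0.123, 0.053, 0.015, 0.959, 0.2], [0.123, 0.053, 0.015, 0.959, 0.2], [0.123, 0.053, 0.015, 0.959, 0.2]]}'; python3 go.py
python3 - <<'E'
from h import *
ims=[]
for n in("top","scene"):
    L=[snap(n,n+"4") for _ in range(4)]; im=np.mean([l["pixels"].astype(float) for l in L],0)
    d=L[0]; u,v=np.round(proj(d,[.463,.108,.12])).astype(int); print(n,u,v)
    ims.append(cv2.resize(im[v-25:v+25,u-16:u+17,::-1].astype(np.uint8),(396,600),interpolation=cv2.INTER_CUBIC))
cv2.imwrite("pics/p4.png",np.hstack(ims))
E
```

```text
t: 12.05
tcp_pos: [0.4671, 0.1083, 0.2579]
tool_rot: [-0.009, 1.0, -0.0, -0.0]
force: [-0.2, -0.8, -0.3]
finger_gap: 0.395
gripper_force: 59.8
t 12.05 tcp [0.4671 0.1083 0.2579] yaw 91.04 tilt [-9.e-04 -0.e+00 -1.e+00] q [-0.01  0.33  1.78 -0.    1.03 -1.59] F [-0.2 -0.8 -0.3] gap 0.395
top 252 200
scene 245 212
```

View pics/p4.png

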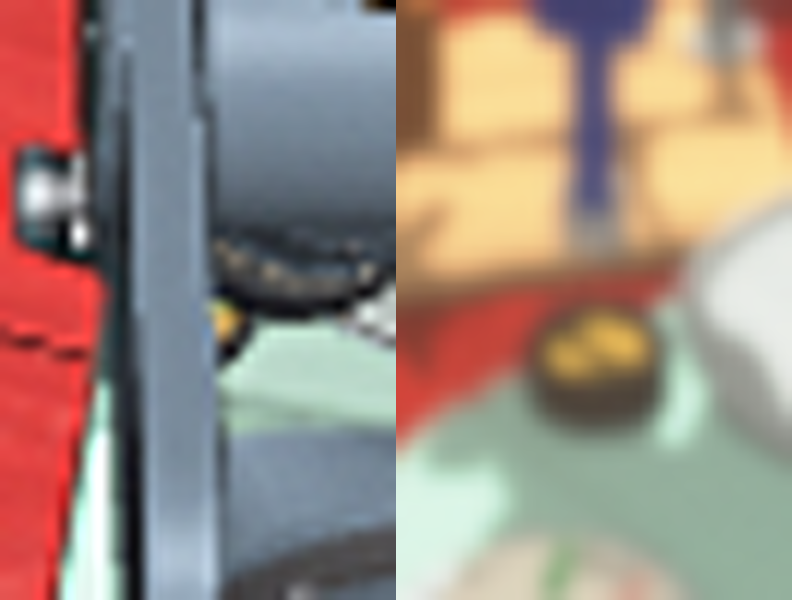

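The right half shows the blade's end at (594,250) exactly above the boss (525–663, middle 594), so it lines up laterally. I check the fore-aft offset through image rows and range.

```bash
python3 - <<'E'
from h import *
L=[snap("scene","tmp") for _ in range(5)]
d=L[0]; X=np.nanmedian([cloud(l) for l in L],0)
u0,v0=245-16,212-25
print("tip pred",proj(d,[.4641,.1083,.136]),"seen",u0+594/12-33-.5,v0+250/12-.5)
print("screw pred",proj(d,[.463,.108,.102]),"boss rim",proj(d,[.463,.108,.107]),"seen brass",u0+593/12-33-.5,v0+343/12-.5)
for v in range(v0+10,v0+21): print("blade",v,X[v,u0+16].round(4))
# fit boss top surface & deck near
m=(abs(X[...,0]-.463)<.03)&(abs(X[...,1]-.108)<.03)&(X[...,2]>.098)&(X[...,2]<.115)
P=X[m]; print("boss/screw",len(P),P.min(0),P.max(0),P.mean(0))
E
```

```text
tip pred [244.78367389 207.3079737 ] seen 245.0 207.33333333333334
screw pred [244.68767938 216.087481  ] boss rim [244.67604248 214.84197661] seen brass 244.91666666666669 215.08333333333334
blade 197 [0.4614 0.1044 0.1789]
blade 198 [0.4608 0.1038 0.1758]
blade 199 [0.46   0.1031 0.1728]
blade 200 [0.4599 0.103  0.1691]
blade 201 [0.4618 0.1049 0.1633]
blade 202 [0.4618 0.1049 0.1596]
blade 203 [0.4603 0.1035 0.1572]
blade 204 [0.4594 0.1027 0.1543]
blade 205 [0.4646 0.1078 0.145 ]
blade 206 [0.4639 0.1071 0.1418]
blade 207 [0.4635 0.1068 0.1384]
boss/screw 87 [0.44540295 0.08750936 0.09806457] [0.48309515 0.12512987 0.10624673] [0.46406659 0.10646363 0.10217857]<stdin>:3: RuntimeWarning: All-NaN slice encountered
```

```bash
python3 drive.py '{"motion": [[0, 0, 0.015, 0, 0.2], [0, 0, 0.025, 0, 0.2], [0, 0, 0.03, 0, 0.2], [0, 0, 0.03, 0, 0.2], [0, 0, 0.03, 0, 0.2]]}'; python3 drive.py '{"motion": [[0, 0, 0.002, 0, 0.2], [0, 0, 0.004, 0, 0.2], [0, 0, 0.006, 0, 0.2], [0, 0, 0.006, 0, 0.2]]}' ; python3 go.py
```

```text
t: 13.2
tcp_pos: [0.4674, 0.1082, 0.2284]
tool_rot: [-0.009, 1.0, -0.0, 0.0]
force: [-0.3, 0.2, -0.2]
finger_gap: 0.394
gripper_force: 59.8
t: 13.6
tcp_pos: [0.468, 0.1082, 0.2232]
tool_rot: [-0.009, 1.0, 0.0, 0.001]
force: [-0.7, 0.3, 6.3]
finger_gap: 0.394
gripper_force: 60.3
t 13.6 tcp [0.468  0.1082 0.2232] yaw 90.99 tilt [ 2.2e-03  1.0e-04 -1.0e+00] q [-0.01  0.38  1.82  0.    0.94 -1.59] F [-0.7  0.3  6.3] gap 0.394
```

```bash
F='tcp_pos|force:'; for i in 1; do
python3 drive.py '{"motion": [[0.001, 0, 0, 0, 0.2], [0.001, 0, 0, 0, 0.2]]}' | egrep "$F"; python3 drive.py '{"motion": [[0.001, 0, 0, 0, 0.2], [0.001, 0, 0, 0, 0.2]]}' | egrep "$F"; python3 drive.py '{"motion": [[0.001, 0, 0, 0, 0.2], [0.001, 0, 0, 0, 0.2]]}' | egrep "$F"; python3 drive.py '{"motion": [[0.001, 0, 0, 0, 0.2], [0.001, 0, 0, 0, 0.2]]}' | egrep "$F"; done
```

```text
tcp_pos: [0.4672, 0.1082, 0.2234]
force: [0.6, -0.0, 4.6]
gripper_force: 60.3
tcp_pos: [0.4665, 0.1082, 0.2233]
force: [-0.3, 0.0, 6.1]
gripper_force: 60.3
tcp_pos: [0.4658, 0.1082, 0.2234]
force: [1.8, 0.3, 4.9]
gripper_force: 60.2
tcp_pos: [0.465, 0.1081, 0.2234]
force: [2.3, -0.7, 5.2]
gripper_force: 60.3
```

```bash
F='tcp_pos|force:'; 
python3 drive.py '{"motion": [[-0.0015, 0, 0, 0.03, 0.2], [-0.0015, 0, 0, 0.06, 0.2]]}' | egrep "$F"; python3 drive.py '{"motion": [[0, 0, 0, 0.03, 0.2], [0, 0, 0, 0.06, 0.2]]}' | egrep "$F"; python3 drive.py '{"motion": [[0, 0, 0, 0.03, 0.2], [0, 0, 0, 0.06, 0.2]]}' | egrep "$F"; python3 drive.py '{"motion": [[0, 0, 0, 0.03, 0.2], [0, 0, 0, 0.06, 0.2]]}' | egrep "$F";python3 drive.py '{"motion": [[0, 0, 0, 0.03, 0.2], [0, 0, 0, 0.06, 0.2]]}' | egrep "$F"; python3 go.py
```

```text
tcp_pos: [0.4661, 0.1081, 0.2232]
force: [1.1, -0.4, 6.3]
gripper_force: 60.3
tcp_pos: [0.4658, 0.108, 0.2232]
force: [1.1, -1.5, 6.0]
gripper_force: 60.3
tcp_pos: [0.4657, 0.1079, 0.2232]
force: [0.2, -1.8, 5.7]
gripper_force: 60.3
tcp_pos: [0.4656, 0.1079, 0.2232]
force: [0.1, -1.6, 6.9]
gripper_force: 60.3
tcp_pos: [0.4655, 0.1079, 0.2231]
force: [-0.1, -1.1, 6.3]
gripper_force: 60.3
t 15.4 tcp [0.4655 0.1079 0.2231] yaw 73.74 tilt [ 2.2e-03 -6.0e-04 -1.0e+00] q [-0.01  0.38  1.83 -0.    0.94 -1.29] F [-0.1 -1.1  6.3] gap 0.392
```

```bash
python3 drive.py '{"motion": [[0, 0, -0.02, 0, 0.2], [0, 0, -0.035, 0, 0.2], [0, 0, -0.035, 0, 0.2]]}' | grep tcp; cat > slot.py <<'E'
from h import *
from scipy.optimize import least_squares
import sys
def run(d,im,lab,z=.102,zs=.098):
    c0=np.array([.464,.108]); n=33; g=np.linspace(-.016,.016,n); gx,gy=np.meshgrid(g,g,indexing="ij")
    uv=np.array([proj(d,[c0[0]+a,c0[1]+b,z]) for a,b in zip(gx.ravel(),gy.ravel())]).reshape(n,n,2).astype(np.float32)
    P=cv2.remap(im[...,:2].mean(-1).astype(np.float32),uv[...,0],uv[...,1],cv2.INTER_LINEAR)
    o=-d["R"].T@d["t"]; v=np.array([c0[0],c0[1],z])-o; v/=-v[2]
    m=np.hypot(gx,gy)<.0155
    def mod(p):
        x,y,th,ds,w,a,b,c,s=p; r=np.hypot(gx-x,gy-y); disc=1/(1+np.exp((r-.0125)/s))
        t=-np.sin(th)*(gx-x)+np.cos(th)*(gy-y)-ds; k=np.exp(-.5*(t/w)**2)
        return a+b*disc-c*k*disc
    best=None
    for th in np.radians([0,30,60,90,120,150]):
        r=least_squares(lambda p:(mod(p)-P)[m],[0,0,th,0,.003,60,120,50,.002],x_scale=[.002,.002,.3,.002,.002,30,50,30,.001],bounds=([-.006,-.006,-4,-.006,.0015,0,10,5,.0005],[.006,.006,5,.006,.005,200,300,200,.006]))
        if best is None or r.cost<best.cost: best=r
    p=best.x; print(lab,"centre",(c0+p[:2]).round(4),"slot yaw",round(np.degrees(p[2])%180,1),"ds",p[3].round(4),"w",p[4].round(4),"amp",p[5:8].round(0),"rms",np.sqrt(2*best.cost/m.sum()).round(1))
if __name__=="__main__":
    for n in("top0","top2","top3","scene0","scene2","scene3"): d=load(n); run(d,d["pixels"],n)
    L=[snap("scene","tmp") for _ in range(6)]; run(L[0],np.mean([l["pixels"] for l in L],0),"scene now")
E
python3 slot.py
```

```text
tcp_pos: [0.4655, 0.1082, 0.2585]
top0 centre [0.465  0.1082] slot yaw 91.2 ds -0.0031 w 0.002 amp [107. 153.  50.] rms 18.1
top2 centre [0.4662 0.1121] slot yaw 72.7 ds -0.0029 w 0.005 amp [110.  10.   6.] rms 1.5
top3 centre [0.4632 0.1063] slot yaw 23.7 ds -0.0013 w 0.005 amp [109.  10.   6.] rms 1.4
scene0 centre [0.4662 0.1082] slot yaw 76.8 ds 0.002 w 0.005 amp [ 44. 214.  80.] rms 3.0
scene2 centre [0.4662 0.1086] slot yaw 78.0 ds 0.0019 w 0.005 amp [ 32. 232.  84.] rms 3.6
scene3 centre [0.4662 0.1082] slot yaw 77.2 ds 0.0021 w 0.005 amp [ 41. 218.  82.] rms 3.1
scene now centre [0.4683 0.1074] slot yaw 80.8 ds 0.0057 w 0.005 amp [ 28. 214.  64.] rms 3.8
```

```bash
python3 go.py .469 .1077 .225 82
```

```text
t 16.0 tcp [0.464  0.1082 0.2564] yaw 73.8 tilt [-0.0023  0.     -1.    ] q [-0.01  0.33  1.79 -0.    1.03 -1.29] F [ 0.8 -0.1 -1.4] gap 0.398
row [-0.005   0.001   0.0313] turn -0.143 alt 2.998
```

```bash
F='tcp_pos|force:'; python3 drive.py '{"motion": [[-0.0042, 0, 0, -0.14, 0.2], [-0.0042, 0, 0.02, -0.14, 0.2], [-0.0042, 0, 0.03, -0.14, 0.2], [-0.0042, 0, 0.033, -0.14, 0.2], [-0.0042, 0, 0.035, -0.14, 0.2], [-0.0042, 0, 0.037, -0.14, 0.2], [-0.0042, 0, 0.037, -0.14, 0.2]]}'|egrep "$F"; python3 go.py
```

```text
tcp_pos: [0.4696, 0.1069, 0.2221]
force: [-1.4, -0.4, 11.5]
gripper_force: 60.8
t 16.7 tcp [0.4696 0.1069 0.2221] yaw 81.83 tilt [ 2.1e-03 -3.0e-04 -1.0e+00] q [-0.01  0.38  1.82 -0.    0.94 -1.44] F [-1.4 -0.4 11.5] gap 0.394
```

```bash
g(){ egrep 'tcp_pos|^force:' | tr '\n' ' '; echo; }
python3 drive.py '{"motion": [[0, 0, -0.001, 0.05, 0.2], [0, 0, -0.001, 0.1, 0.2]]}' | g
python3 drive.py '{"motion": [[0.0015, 0, 0, 0, 0.2], [0.0015, 0, 0, 0, 0.2]]}' | g
python3 drive.py '{"motion": [[0, 0, 0, -0.07, 0.2], [0, 0, 0, -0.12, 0.2]]}' | g
python3 drive.py '{"motion": [[0, 0, 0, -0.05, 0.2], [0, 0, 0, -0.1, 0.2]]}' | g
python3 drive.py '{"motion": [[-0.0015, 0, 0, 0, 0.2], [-0.0015, 0, 0, 0, 0.2]]}' | g
python3 drive.py '{"motion": [[-0.0015, 0, 0, 0, 0.2], [-0.0015, 0, 0, 0, 0.2]]}' | g
python3 drive.py '{"motion": [[0, 0, 0, 0.05, 0.2], [0, 0, 0, 0.1, 0.2]]}' | g
python3 drive.py '{"motion": [[0, 0, 0, 0.05, 0.2], [0, 0, 0, 0.1, 0.2]]}' | g; python3 go.py
```

```text
tcp_pos: [0.4688, 0.1067, 0.2226] force: [-2.0, -1.5, 8.9] 
tcp_pos: [0.4677, 0.1069, 0.2227] force: [-1.6, -1.2, 8.4] 
tcp_pos: [0.4681, 0.1072, 0.2227] force: [-1.0, -0.2, 7.3] 
tcp_pos: [0.4683, 0.1074, 0.2228] force: [-1.0, 0.1, 8.0] 
tcp_pos: [0.4695, 0.1074, 0.2229] force: [-1.2, 0.6, 9.9] 
tcp_pos: [0.4705, 0.1074, 0.2228] force: [-2.2, -0.3, 9.6] 
tcp_pos: [0.4705, 0.1073, 0.2227] force: [-1.2, -0.2, 8.8] 
tcp_pos: [0.4709, 0.1074, 0.2229] force: [-2.3, 0.0, 8.8] 
t 18.3 tcp [0.4709 0.1074 0.2229] yaw 77.11 tilt [ 0.002  0.    -1.   ] q [-0.01  0.38  1.82  0.    0.94 -1.35] F [-2.3  0.   8.8] gap 0.395
```

```bash
python3 - <<'E'
from h import *
ims=[]
for src in("now","scene3"):
    if src=="now": L=[snap("scene","contact") for _ in range(8)]; d=L[0]; im=np.mean([l["pixels"].astype(float) for l in L],0)
    else: d=load(src); im=d["pixels"].astype(float)
    p=im[194:226,232:258,::-1]; k=18
    b=cv2.resize(np.clip(p*1.2,0,255).astype(np.uint8),None,fx=k*.85,fy=k,interpolation=cv2.INTER_LANCZOS4)
    b=cv2.resize(np.clip(p*1.2,0,255).astype(np.uint8),(26*15,32*15),interpolation=cv2.INTER_LANCZOS4)
    def dot(X,c):
        q=(proj(d,X)-[232,194]+.5)*15; cv2.circle(b,tuple(int(v) for v in q),2,c,-1)
    C=np.array([.4655,.108])
    for a in np.radians(np.arange(0,360,30)):
        dot([*(C+.0205*np.array([np.cos(a),np.sin(a)])),.107],(255,0,255))
    for r in(-.0125,.0125):
        dot([*(C+r*np.array([np.cos(np.radians(80)),np.sin(np.radians(80))])),.102],(255,255,0))
    dot([*C,.102],(0,255,0))
    ims.append(b)
cv2.imwrite("pics/p5.png",np.hstack(ims))
E
```

```text
(no output)
```

View pics/p5.png

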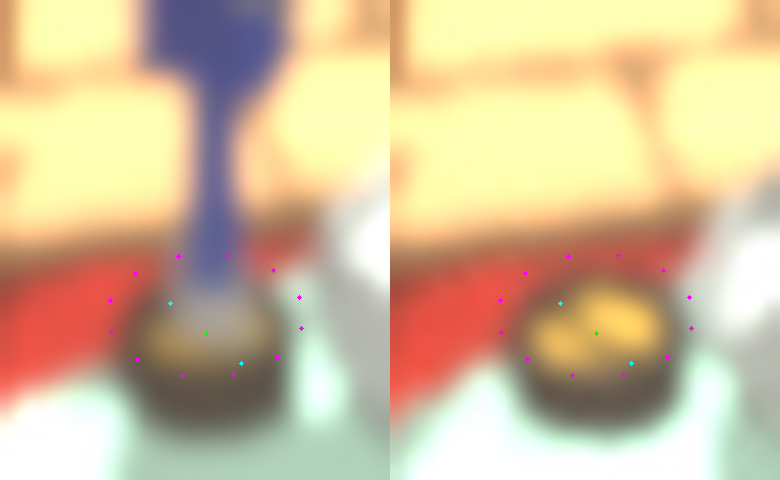

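The left half shows the blade resting on the screw within about 2 mm of the middle, at (212,325). The near boss rim hides part of the sunken brass, which biased my centre and slot fits, so I fit a rendered model that includes the rim's occlusion.

```bash
cat > rend.py <<'E'
from h import *
from scipy.optimize import least_squares
from scipy.ndimage import gaussian_filter
K=6
def setup(d,im,g=(.4645,.1075)):
    u,v=np.round(proj(d,[*g,.105])).astype(int); H=13
    vs=(np.arange(2*H*K)+.5)/K-.5+v-H; us=(np.arange(2*H*K)+.5)/K-.5+u-H
    U,V=np.meshgrid(us,vs); o=-d["R"].T@d["t"]
    r=np.stack([(U-d["cx"])/f(d),(V-d["cy"])/f(d),np.ones_like(U)],-1)@d["R"]
    pl=lambda z:(o+r*((z-o[2])/r[...,2])[...,None])[...,:2]
    return dict(A=pl(.107),B=pl(.102),C=pl(.094),Y=im[v-H:v+H,u-H:u+H,:2].mean(-1))
def model(s,x,y,th,rim,br,wl1,wl2,fl,inn,out,sg):
    rr=lambda P:np.hypot(P[...,0]-x,P[...,1]-y)
    tt=lambda P:-np.sin(th)*(P[...,0]-x)+np.cos(th)*(P[...,1]-y)
    a=rr(s["A"]);b=rr(s["B"]);tb,tc=tt(s["B"]),tt(s["C"])
    im=np.where(b<.0125,br,inn); sl=(b<.0125)&(abs(tb)<.0035)
    im=np.where(sl,np.where(tc>.0035,wl1,np.where(tc<-.0035,wl2,fl)),im)
    im=np.where(a>.0135,rim,im); im=np.where(a>.0205,out,im)
    im=gaussian_filter(im.astype(float),sg*K); return im.reshape(26,K,26,K).mean((1,3))
def fit1(sets,lab,shared=True):
    from itertools import product
    res=[]
    def build(x,y,th,sgs):
        tot=0; n=0
        for s,sg in zip(sets,sgs):
            # linear intensities by lstsq
            B=[]; 
            for i in range(7):
                e=np.zeros(7); e[i]=1; B.append(model(s,x,y,th,*e,sg))
            a=s["A"].reshape(26,K,26,K,2).mean((1,3)); m=np.hypot(a[...,0]-.4645,a[...,1]-.1075)<.019
            M=np.stack([q[m] for q in B]+[],1); Y=s["Y"][m]
            c=np.linalg.lstsq(np.vstack([M,np.eye(7)*.15]),np.r_[Y,np.full(7,100*.15)],rcond=None)[0]
            tot+=((M@c-Y)**2).mean()/ (Y.var()); n+=1
        return tot
    from scipy.optimize import minimize
    for th in np.radians(np.arange(50,125,10)):
        r=minimize(lambda p:build(.4645+p[0]/1e3,.1075+p[1]/1e3,p[2],np.clip(p[3:],.3,2)),[0,0,th]+[.8]*len(sets),method="Nelder-Mead",options=dict(maxfev=350,initial_simplex=None))
        res.append((r.fun,r.x))
    res.sort(key=lambda q:q[0])
    for q in res[:3]: print(lab,round(q[0],4),"c",(.4645+q[1][0]/1e3).round(4),(.1075+q[1][1]/1e3).round(4),"yaw",np.degrees(q[1][2]).round(1),q[1][3:].round(2))
if __name__=="__main__":
    S=[load(n) for n in("scene0","scene2","scene3")]; sc=setup(S[0],np.mean([s["pixels"].astype(float) for s in S],0)); d=load("top0"); tp=setup(d,d["pixels"].astype(float))
    fit1([sc],"scene"); fit1([tp],"top"); fit1([sc,tp],"both")
E
time python3 rend.py
```

```text
scene 0.1062 c 0.4645 0.1075 yaw 93.8 [0.97]
scene 0.1062 c 0.4645 0.1075 yaw 93.8 [0.97]
scene 0.1062 c 0.4645 0.1075 yaw 93.8 [0.97]
top 0.1944 c 0.4645 0.1075 yaw 92.6 [0.1]
top 0.1946 c 0.4645 0.1075 yaw 92.6 [0.24]
top 0.1949 c 0.4645 0.1075 yaw 92.5 [-0.09]
both 0.3019 c 0.4645 0.1075 yaw 92.3 [0.97 0.27]
both 0.3023 c 0.4645 0.1075 yaw 92.5 [0.97 0.23]
both 0.3023 c 0.4645 0.1075 yaw 92.5 [0.97 0.15]
real	1m39.629s
user	1m38.919s
sys	0m0.173s
```

```bash
sed -i 's/np.arange(50,125,10)/[80,95]/; s/\[0,0,th\]+/[1,-1,th]+/; s/initial_simplex=None/initial_simplex=np.vstack([np.r_[0,0,th,[.8]*len(sets)]]+[np.r_[0,0,th,[.8]*len(sets)]+e for e in np.diag([2,2,.2]+[.2]*len(sets))])/' rend.py; time python3 rend.py
```

```text
scene 0.0984 c 0.4651 0.1072 yaw 93.7 [0.93]
scene 0.0986 c 0.4649 0.1071 yaw 92.7 [0.93]
top 0.1214 c 0.4637 0.1083 yaw 94.1 [0.53]
top 0.1309 c 0.4635 0.1086 yaw 101.6 [0.61]
both 0.2656 c 0.4639 0.1081 yaw 92.4 [1.13 0.18]
both 0.2783 c 0.4641 0.1083 yaw 95.3 [1.08 0.45]
real	0m31.954s
user	0m31.236s
sys	0m0.167s
```

The model fit gives slot yaw ≈ 93.5° from both views and a centre of about (0.4643,0.1078). I turn to that yaw and sweep across x under light pressure.

```bash
g(){ egrep 'tcp_pos|^force:' | tr '\n' ' '; echo; }
python3 drive.py '{"motion": [[0, 0, -0.006, 0, 0.2], [0, 0, -0.006, -0.15, 0.2], [0, 0, -0.006, -0.288, 0.2], [0, 0, -0.006, -0.288, 0.2], [0, 0, -0.002, -0.288, 0.2], [0, 0, 0, -0.288, 0.2], [0, 0, 0, -0.288, 0.2]]}' |g; python3 go.py
python3 drive.py '{"motion": [[0.0008, 0, 0, 0, 0.2], [0.0008, 0, 0, 0, 0.2]]}' | g
python3 drive.py '{"motion": [[0.0008, 0, 0, 0, 0.2], [0.0008, 0, 0, 0, 0.2]]}' | g
python3 drive.py '{"motion": [[0.0008, 0, 0, 0, 0.2], [0.0008, 0, 0, 0, 0.2]]}' | g
python3 drive.py '{"motion": [[0.0008, 0, 0, 0, 0.2], [0.0008, 0, 0, 0, 0.2]]}' | g; python3 go.py
```

```text
tcp_pos: [0.4718, 0.1074, 0.2231] force: [-1.5, 1.1, 13.3] 
t 19.4 tcp [0.4718 0.1074 0.2231] yaw 93.59 tilt [ 3.9e-03  2.0e-04 -1.0e+00] q [-0.01  0.38  1.81  0.    0.94 -1.64] F [-1.5  1.1 13.3] gap 0.393
tcp_pos: [0.4711, 0.1074, 0.2232] force: [-0.2, 0.1, 12.4] 
tcp_pos: [0.4705, 0.1073, 0.2232] force: [0.2, 0.6, 12.0] 
tcp_pos: [0.47, 0.1072, 0.2232] force: [0.2, 0.6, 11.9] 
tcp_pos: [0.4694, 0.1072, 0.2232] force: [0.7, 0.7, 11.1] 
t 20.2 tcp [0.4694 0.1072 0.2232] yaw 93.59 tilt [ 6.4e-03  2.0e-04 -1.0e+00] q [-0.01  0.38  1.82  0.    0.94 -1.64] F [ 0.7  0.7 11.1] gap 0.39
```

```bash
g(){ egrep 'tcp_pos|^force:' | tr '\n' ' '; echo; }
python3 drive.py '{"motion": [[0.0008, 0, -0.001, 0, 0.2], [0.0008, 0, -0.001, 0, 0.2]]}' | g
for i in 1; do python3 drive.py '{"motion": [[0.0008, 0, 0, 0, 0.2], [0.0008, 0, 0, 0, 0.2]]}' | g
python3 drive.py '{"motion": [[0.0008, 0, 0, 0, 0.2], [0.0008, 0, 0, 0, 0.2]]}' | g
python3 drive.py '{"motion": [[0.0008, 0, 0, 0, 0.2], [0.0008, 0, 0, 0, 0.2]]}' | g
python3 drive.py '{"motion": [[0.0008, 0, 0, 0, 0.2], [0.0008, 0, 0, 0, 0.2]]}' | g
python3 drive.py '{"motion": [[0.0008, 0, 0, 0, 0.2], [0.0008, 0, 0, 0, 0.2]]}' | g; done; python3 go.py
```

```text
tcp_pos: [0.4681, 0.107, 0.2234] force: [1.4, 0.2, 7.4] 
tcp_pos: [0.4676, 0.107, 0.2234] force: [0.7, 0.7, 5.8] 
tcp_pos: [0.467, 0.1069, 0.2234] force: [2.0, 0.7, 5.9] 
tcp_pos: [0.4665, 0.1068, 0.2234] force: [1.9, 0.3, 6.2] 
tcp_pos: [0.4659, 0.1068, 0.2234] force: [2.5, 0.5, 5.1] 
tcp_pos: [0.4647, 0.1067, 0.2233] force: [3.2, 0.1, 6.7] 
t 21.4 tcp [0.4647 0.1067 0.2233] yaw 93.67 tilt [ 6.e-03 -1.e-04 -1.e+00] q [-0.01  0.37  1.83 -0.    0.93 -1.64] F [3.2 0.1 6.7] gap 0.394
```

```bash
cat > dial.py <<'E'
from h import *
import sys
def mark(d,C=(.4643,.1078),yaw=-.1522,verbose=0):
    # scale frame from screw centre; dial plane slopes 30deg; fit centre from plane geometry: deck edge x=-20,z=90
    c,s=np.cos(yaw),np.sin(yaw); Rz=np.array([[c,-s,0],[s,c,0],[0,0,1]]); O=np.array([*C,0])-Rz@np.array([.01,.07,0])
    o=-d["R"].T@d["t"]; H,W=d["range_z"].shape
    V,U=np.indices((H,W)); r=np.stack([(U-d["cx"])/f(d),(V-d["cy"])/f(d),np.ones(U.shape)],-1)@d["R"]
    e1=Rz@[0,-1,0]; e2=Rz@[np.cos(np.pi/6),0,.5]; n=np.cross(e1,e2); P0=O+Rz@np.array([-.02,0,.09])
    t=((P0-o)@n)/(r@n); X=o+r*t[...,None]-P0; a=X@e1; b=X@e2
    h=cv2.cvtColor(d["pixels"],cv2.COLOR_RGB2HSV).astype(int); Hh,S,Vv=h[...,0],h[...,1],h[...,2]
    box=(abs(a)<.06)&(b<-.005)&(b>-.13)
    return a,b,box,Hh,S,Vv
if __name__=="__main__":
    for n in sys.argv[1:]:
        if n=="now": d=snap("scene","now")
        else: d=load(n)
        a,b,box,H,S,V=mark(d); p=d["pixels"].astype(int); R,G,B=p[...,0],p[...,1],p[...,2]
        wg=np.where(box,np.clip(G-np.maximum(R,B)-25,0,None),0); wr=np.where(box,np.clip(R-np.maximum(G,B)-40,0,None),0)
        sel=lambda w:np.array([(w*a).sum(),(w*b).sum()])/max(w.sum(),1)
        # dial disc: low saturation bright
        print(n,"green",(sel(wg)*1e3).round(1),wg.sum(),(wg>0).sum(),"red",(sel(wr)*1e3).round(1),(wr>0).sum())
E
python3 dial.py scene0 scene2 scene3 scene4 contact now
```

```text
scene0 green [-25.3 -18.6] 16 2 red [-10.6 -81.2] 64
scene2 green [-24.  -19.8] 1 1 red [ -7.8 -82.1] 75
scene3 green [-26.9 -15.5] 33 5 red [ -8.8 -87.6] 84
scene4 green [-26.6 -17.5] 1 1 red [ -7.6 -81.6] 87
contact green [-24.  -19.8] 2 1 red [ -7.6 -82. ] 84
now green [-24.9 -19. ] 3 2 red [ -7.5 -82.7] 84
```

```bash
cat >> dial.py <<'E'
    print()
    for n in sys.argv[1:]:
        d=load(n); a,b,box,H,S,V=mark(d); p=d["pixels"].astype(float)
        m=(np.hypot(a,b+.06)<.06); ex=p[...,1]-(p[...,0]+p[...,2])/2; er=p[...,0]-p[...,1]
        # dial outline from low-saturation bright region
        wh=m&(S<45)&(V>120); (cx,cy),rr=cv2.minEnclosingCircle(np.stack([a[wh],b[wh]],1).astype(np.float32))
        md=np.hypot(a-cx,b-cy)<.050; base=np.median(ex[md]); w=np.where(md,np.clip(ex-base-8,0,None),0); wr=np.where(md,np.clip(er-40,0,None),0)
        g=np.array([(w*a).sum(),(w*b).sum()])/w.sum(); i=wr>0
        far=np.hypot(a-cx,b-cy)>.02; w2=wr*far; r=np.array([(w2*a).sum(),(w2*b).sum()])/max(w2.sum(),1)
        ang=lambda q:np.degrees(np.arctan2(q[0]-cx,q[1]-cy))
        print(n,"disc",round(cx*1e3,1),round(cy*1e3,1),round(rr*1e3,1),"green",(g*1e3).round(1),"ang",ang(g).round(1),(w>0).sum(),"ptr",(r*1e3).round(1),"ang",ang(r).round(1))
E
python3 dial.py scene0 scene2 scene3 scene4 contact now | sed -n '/^$/,$p'
```

```text
scene0 disc 0.0 -60.1 60.0 green [-23.8 -20.8] ang -31.3 5 ptr [-20.7 -63.9] ang -100.5
scene2 disc 0.0 -60.1 60.0 green [-24.1 -21.2] ang -31.9 7 ptr [ -5.3 -80. ] ang -165.0
scene3 disc 0.0 -60.1 60.0 green [-23.2 -21.3] ang -30.9 8 ptr [ -4.9 -59.2] ang -79.4
scene4 disc 0.0 -60.1 60.0 green [-23.  -21.4] ang -30.8 12 ptr [ -5.1 -61.1] ang -100.7
contact disc 0.0 -60.1 60.0 green [-23.  -21.5] ang -30.8 12 ptr [ -5.1 -62.6] ang -115.6
now disc 0.0 -60.1 60.0 green [-23.1 -21.4] ang -30.8 11 ptr [ -5.2 -62.1] ang -110.6
```

The dial has not moved, so the blade is only resting on top. I lift it and check whether the key has tilted in the grip.

```bash
python3 drive.py '{"motion": [[0, 0, -0.02, 0, 0.2], [0, 0, -0.03, 0, 0.2], [0, 0, -0.03, 0, 0.2], [0, 0, -0.03, 0, 0.2]]}'|grep tcp; cat > key.py <<'E'
from h import *
from station import manip
from scipy.spatial.transform import Rotation as Ro
s=manip.sense(); R=Ro.from_quat(s["tool_rot"]).as_matrix(); T=s["tcp_pos"]
L=[snap("scene","keyv") for _ in range(6)]; d=L[0]; im=np.mean([l["pixels"].astype(float) for l in L],0)
X=np.nanmedian([cloud(l) for l in L],0)
bl=np.clip(im[...,2]-im[...,0]-5,0,None)
print("TCP",T.round(4))
for h in(.06,.07,.085,.095,.105,.112,.117,.12,.123):
    q=proj(d,T+R@[0,0,h]); v=int(round(q[1])); u=int(round(q[0])); c=slice(u-7,u+8); w=bl[v,c].copy(); uu=np.arange(u-7,u+8)
    row=im[v,c]; print(h,"pred u",q[0].round(2),"v",v,"blue u",((w*uu).sum()/max(w.sum(),1)).round(2),"sum",w.sum().round(0),"range pt",X[v,u].round(4), "rel tool",(R.T@(X[v,u]-T)*1e3).round(1))
E
python3 -W ignore key.py
```

```text
tcp_pos: [0.4615, 0.1068, 0.2517]
TCP [0.4615 0.1068 0.2517]
0.06 pred u 244.4 v 193 blue u 244.07 sum 83.0 range pt [0.4525 0.0998 0.2007] rel tool [ 9.3 -6.4 51.1]
0.07 pred u 244.42 v 196 blue u 244.0 sum 28.0 range pt [0.4556 0.103  0.1864] rel tool [ 6.  -3.5 65.3]
0.085 pred u 244.45 v 200 blue u 244.0 sum 29.0 range pt [0.4537 0.1012 0.1734] rel tool [ 8.  -5.  78.4]
0.095 pred u 244.47 v 203 blue u 244.0 sum 28.0 range pt [0.454  0.1017 0.1617] rel tool [ 7.7 -4.6 90.1]
0.105 pred u 244.5 v 205 blue u 243.89 sum 53.0 range pt [0.4549 0.1026 0.1531] rel tool [ 6.8 -3.8 98.7]
0.112 pred u 244.51 v 207 blue u 244.0 sum 6.0 range pt [0.4574 0.1008 0.1449] rel tool [  4.4  -5.7 106.8]
0.117 pred u 244.52 v 208 blue u 0.0 sum 0.0 range pt [0.4598 0.1032 0.1384] rel tool [  1.8  -3.4 113.4]
0.12 pred u 244.53 v 209 blue u 0.0 sum 0.0 range pt [0.4603 0.1038 0.1339] rel tool [  1.2  -2.9 117.8]
0.123 pred u 244.53 v 210 blue u 0.0 sum 0.0 range pt [0.4592 0.1027 0.1312] rel tool [  2.4  -3.9 120.6]
```

```bash
cat > scan.py <<'E'
from rend import *
from scipy.optimize import minimize, nnls
S=[load(n) for n in("scene0","scene2","scene3","keyv")]; sc=setup(S[0],np.mean([s["pixels"].astype(float) for s in S[:3]],0)); d=load("top0"); tp=setup(d,d["pixels"].astype(float))
def cost(s,x,y,th,sg):
    B=[model(s,x,y,th,*np.eye(7)[i],sg) for i in range(7)]
    a=s["A"].reshape(26,K,26,K,2).mean((1,3)); m=np.hypot(a[...,0]-x,a[...,1]-y)<.017
    M=np.stack([q[m] for q in B],1); Y=s["Y"][m]
    # basis: rim, brass=k, walls/floor as fractions
    c,_=nnls(np.vstack([M,np.eye(7)*.05]),np.r_[Y,np.full(7,5.)]); return ((M@c-Y)**2).mean()**.5,c.round(0)
for lab,s,sg,C in(("scene",sc,.95,[(.4643,.1078),(.465,.1072),(.4655,.1082),(.4635,.1068)]),("top",tp,.5,[(.4637,.1083),(.4643,.1078),(.465,.108)])):
    for x,y in C:
        r=[cost(s,x,y,np.radians(t),sg) for t in range(0,180,10)]; i=int(np.argmin([q[0] for q in r]))
        print(lab,x,y,[round(q[0],1) for q in r],"best",i*10,r[i][1])
E
python3 scan.py
python3 - <<'E'
from h import *
S=[load(n)["pixels"].astype(float) for n in("scene0","scene2","scene3")]; im=np.mean(S,0)
print((im[207:223,237:253,0]).astype(int)); print(load("top0")["pixels"][193:208,245:260,0])
E
```

```text
scene 0.4643 0.1078 [np.float64(14.1), np.float64(14.4), np.float64(15.0), np.float64(15.1), np.float64(14.8), np.float64(13.7), np.float64(12.2), np.float64(10.1), np.float64(8.2), np.float64(6.7), np.float64(7.1), np.float64(9.4), np.float64(12.7), np.float64(15.5), np.float64(15.2), np.float64(13.5), np.float64(13.0), np.float64(13.4)] best 90 [116. 265. 100. 103. 100.  81.  86.]
scene 0.465 0.1072 [np.float64(13.8), np.float64(14.3), np.float64(14.4), np.float64(14.2), np.float64(13.8), np.float64(12.8), np.float64(11.0), np.float64(9.0), np.float64(7.0), np.float64(5.8), np.float64(6.4), np.float64(8.9), np.float64(12.1), np.float64(14.5), np.float64(14.5), np.float64(13.4), np.float64(13.1), np.float64(13.3)] best 90 [107. 263. 100. 111. 100.  83. 122.]
scene 0.4655 0.1082 [np.float64(13.6), np.float64(14.2), np.float64(14.3), np.float64(14.2), np.float64(13.9), np.float64(12.5), np.float64(11.0), np.float64(9.1), np.float64(7.4), np.float64(6.6), np.float64(7.0), np.float64(9.3), np.float64(12.3), np.float64(15.0), np.float64(14.6), np.float64(12.9), np.float64(12.6), np.float
[... 2921 characters left out ...]
8 153]
 [ 88 212 193 125  56 234 255 255 255 167  82  94 255 204 215]
 [ 99 238 109  59 240 255 255 255 255 255 180  98 193 252 207]
 [113 200 103  41 229 221 214 210 216 226 116 102 154 255 251]
 [139 147  96  68 255 250 244 242 244 255 204 105 103 255 254]
 [171 138  60  48 255 255 248 247 249 255 213 112 118 255 251]
 [184 255  99  84 206 255 255 253 255 255 157  68 111 255 248]
 [203 255 165  59 111 175 245 248 223 151  83  74 254 253 246]
 [221 255 255 128  26  67 129 150 112  45  34 148 255 249 244]
 [221 254 255 255 224  81  14  12  10  58 154 254 252 246 244]
 [176 231 242 248 251 253 255 255 255 255 255 253 247 245 244]
 [232 226 220 215 214 226 233 239 243 246 247 245 246 247 246]]
```

```bash
g(){ egrep 'tcp_pos|^force:' | tr '\n' ' '; echo; }
python3 drive.py '{"motion": [[0, 0, 0.015, 0.02, 0.2], [0, 0, 0.025, 0.02, 0.2], [0, 0, 0.0275, 0.02, 0.2], [0, 0, 0.0275, 0.02, 0.2]]}' |g; python3 go.py
python3 drive.py '{"motion": [[0.001, 0, 0, 0, 0.2], [0.001, 0, 0, 0, 0.2]]}' | g
python3 drive.py '{"motion": [[0.001, 0, 0, 0, 0.2], [0.001, 0, 0, 0, 0.2]]}' | g
python3 drive.py '{"motion": [[0.001, 0, 0, 0, 0.2], [0.001, 0, 0, 0, 0.2]]}' | g
python3 drive.py '{"motion": [[0.001, 0, 0, 0, 0.2], [0.001, 0, 0, 0, 0.2]]}' | g; python3 go.py
```

```text
tcp_pos: [0.4622, 0.1068, 0.2245] force: [0.0, 0.6, -0.6] 
t 22.6 tcp [0.4622 0.1068 0.2245] yaw 92.6 tilt [-0.001  0.    -1.   ] q [-0.01  0.37  1.83  0.    0.94 -1.63] F [ 0.   0.6 -0.6] gap 0.395
tcp_pos: [0.4614, 0.1067, 0.2251] force: [0.9, 0.1, -1.0] 
tcp_pos: [0.4606, 0.1067, 0.2251] force: [0.7, -1.1, -0.4] 
tcp_pos: [0.4598, 0.1066, 0.2251] force: [0.2, -0.0, -0.7] 
tcp_pos: [0.4589, 0.1066, 0.2251] force: [1.4, 0.4, 0.2] 
t 23.4 tcp [0.4589 0.1066 0.2251] yaw 92.59 tilt [ 0.0018 -0.     -1.    ] q [-0.01  0.36  1.84  0.    0.94 -1.63] F [1.4 0.4 0.2] gap 0.393
```

```bash
g(){ egrep 'tcp_pos|^force:' | tr '\n' ' '; echo; }
python3 drive.py '{"motion": [[0.0, 0, 0.002, 0, 0.2], [0, 0, 0.004, 0, 0.2], [0, 0, 0.004, 0, 0.2]]}' | g
for i in 1; do python3 drive.py '{"motion": [[-0.001, 0, 0, 0, 0.2], [-0.001, 0, 0, 0, 0.2]]}' | g
python3 drive.py '{"motion": [[-0.001, 0, 0, 0, 0.2], [-0.001, 0, 0, 0, 0.2]]}' | g
python3 drive.py '{"motion": [[-0.001, 0, 0, 0, 0.2], [-0.001, 0, 0, 0, 0.2]]}' | g
python3 drive.py '{"motion": [[-0.001, 0, 0, 0, 0.2], [-0.001, 0, 0, 0, 0.2]]}' | g
python3 drive.py '{"motion": [[-0.001, 0, 0, 0, 0.2], [-0.001, 0, 0, 0, 0.2]]}' | g; done; python3 go.py
```

```text
tcp_pos: [0.4604, 0.1066, 0.2231] force: [0.6, -1.3, 15.9] 
tcp_pos: [0.461, 0.1067, 0.2232] force: [-1.0, -0.1, 15.6] 
tcp_pos: [0.4617, 0.1067, 0.2232] force: [-1.1, 0.2, 15.6] 
tcp_pos: [0.4624, 0.1068, 0.2231] force: [0.1, 0.2, 16.0] 
tcp_pos: [0.4631, 0.1068, 0.2231] force: [-2.2, 0.1, 17.1] 
tcp_pos: [0.4638, 0.1069, 0.2231] force: [-2.1, -0.6, 17.7] 
t 24.7 tcp [0.4638 0.1069 0.2231] yaw 92.6 tilt [ 0.0016 -0.     -1.    ] q [-0.01  0.37  1.83 -0.    0.94 -1.63] F [-2.1 -0.6 17.7] gap 0.395
```

Height is constant over 13 mm of x travel, so the blade may already be seated in the slot with the key pivoting in the pads. Test: ease the pressure, turn clockwise and watch the dial.

```bash
python3 drive.py '{"motion": [[0, 0, -0.003, 0.1, 0.2], [0, 0, -0.003, 0.2, 0.2], [0, 0, -0.003, 0.3, 0.2], [0, 0, -0.003, 0.4, 0.2], [0, 0, -0.003, 0.5, 0.2], [0, 0, -0.003, 0.5, 0.2]]}' | egrep 'tcp|^force'; python3 go.py; python3 dial.py now scene4| tail -2; python3 - <<'E'
from h import *
d=load("keyv");X=cloud(d)
for v in range(206,220): print(v,X[v,244].round(3),X[v,245].round(3),d["pixels"][v,244])
E
```

```text
tcp_pos: [0.4624, 0.1068, 0.2237]
force: [-1.5, -0.5, 2.1]
t 25.3 tcp [0.4624 0.1068 0.2237] yaw 63.96 tilt [-0.0021 -0.     -1.    ] q [-0.01  0.37  1.83 -0.    0.94 -1.13] F [-1.5 -0.5  2.1] gap 0.392
now disc 0.0 -60.1 60.0 green [-23.2 -21.4] ang -31.0 10 ptr [ -5.  -62.5] ang -115.7
scene4 disc 0.0 -60.1 60.0 green [-23.  -21.4] ang -30.8 12 ptr [ -5.1 -61.1] ang -100.7
206 [0.455 0.102 0.149] [0.456 0.099 0.151] [ 96  96 126]
207 [0.457 0.105 0.143] [0.458 0.101 0.144] [119 116 130]
208 [0.458 0.106 0.138] [0.462 0.105 0.136] [138 132 131]
209 [0.457 0.105 0.135] [0.46  0.104 0.134] [149 135 128]
210 [0.456 0.104 0.133] [0.459 0.103 0.131] [151 119 111]
211 [ 0.577  0.222 -0.004] [ 0.579  0.219 -0.003] [142  93  86]
212 [0.475 0.123 0.104] [0.476 0.119 0.105] [125  85  71]
213 [0.469 0.117 0.106] [0.476 0.119 0.101] [130 101  67]
214 [0.472 0.12  0.099] [0.473 0.116 0.1  ] [152 122  71]
215 [0.469 0.117 0.098] [0.472 0.116 0.097] [172 138  75]
216 [0.468 0.116 0.095] [0.466 0.11  0.099] [184 147  75]
217 [0.458 0.106 0.103] [0.468 0.111 0.094] [179 143  77]
218 [0.452 0.101 0.105] [0.459 0.103 0.1  ] [135 109  67]
219 [0.452 0.1   0.102] [0.452 0.096 0.104] [92 77 60]
```

```bash
cat > ft.py <<'E'
from station import manip
import numpy as np
s=manip.sense(); print("F",s["force"].round(2),"M",s["ft_torque"].round(3),"tcp",s["tcp_pos"].round(4))
E
python3 drive.py '{"motion": [[-0.002, 0, -0.006, -0.1, 0.2], [-0.002, 0, -0.006, -0.2, 0.2], [-0.002, 0, -0.006, -0.3, 0.2], [-0.002, 0, -0.006, -0.4, 0.2], [-0.002, 0, -0.006, -0.5, 0.2], [-0.002, 0, -0.006, -0.5, 0.2], [-0.002, 0, -0.006, -0.5, 0.2]]}'|egrep 'tcp|^force'; python3 ft.py; python3 drive.py '{"motion": [[0, 0, 0.005, 0, 0.2], [0, 0, 0.010, 0, 0.2], [0, 0, 0.010, 0, 0.2], [0, 0, 0.010, 0, 0.2]]}'|egrep 'tcp|^force'; python3 ft.py; python3 drive.py '{"motion": [[0, 0, 0, 0, 0.2]]}'>/dev/null; python3 ft.py
```

```text
tcp_pos: [0.4645, 0.106, 0.2294]
force: [-0.2, -0.7, -1.4]
F [-0.17 -0.73 -1.43] M [-0.012  0.024  0.037] tcp [0.4645 0.106  0.2294]
tcp_pos: [0.4674, 0.106, 0.2227]
force: [-1.2, -0.3, 19.5]
F [-1.24 -0.29 19.55] M [0.068 0.543 0.032] tcp [0.4674 0.106  0.2227]
F [-1.5   0.31 19.97] M [0.098 0.612 0.049] tcp [0.4674 0.106  0.2227]
```

```bash
g(){ egrep 'tcp_pos|^force:' | tr '\n' ' '; echo; }
python3 drive.py '{"motion": [[0, -0.002, -0.010, 0, 0.2], [0, -0.004, -0.010, 0, 0.2], [0, -0.004, -0.005, 0, 0.2], [0, -0.004, -0.002, 0, 0.2], [0, -0.004, -0.002, 0, 0.2]]}'|g;python3 ft.py
python3 drive.py '{"motion": [[0, -0.002, 0, 0, 0.2], [0, -0.002, 0, 0, 0.2]]}' | g
python3 drive.py '{"motion": [[0, -0.002, 0, 0, 0.2], [0, -0.002, 0, 0, 0.2]]}' | g;python3 ft.py
```

```text
tcp_pos: [0.4668, 0.1019, 0.2229] force: [-1.0, 0.2, 15.3] 
F [-1.03  0.16 15.31] M [0.044 0.286 0.007] tcp [0.4668 0.1019 0.2229]
tcp_pos: [0.4665, 0.1008, 0.223] force: [-0.4, 2.6, 14.3] 
tcp_pos: [0.4663, 0.0997, 0.2229] force: [-0.8, 5.1, 14.4] 
F [-0.75  5.12 14.37] M [1.59  0.34  0.053] tcp [0.4663 0.0997 0.2229]
```

Wall contact at y≈0.100 shows the tip really is inside the boss on the screw's face, with the tip about 3 mm to +y of the TCP. What remains doubtful is the key's own yaw in the pads, so I fit the handle's front face from the range images.

```bash
python3 drive.py '{"motion": [[0, 0.004, -0.03, 0, 0.2], [0, 0.004, -0.03, 0, 0.2], [0, 0.004, -0.03, 0, 0.2]]}'|grep tcp; cat > hand.py <<'E'
from h import *
from station import manip
L=[snap("scene","tmp") for _ in range(10)]; s=manip.sense()
import numpy as np
Xs=np.nanmedian([cloud(l) for l in L],0); im=np.mean([l["pixels"].astype(float) for l in L],0)
np.savez("pics/hand.npz",**{**L[0],"pixels":im})
def ana(lab,d,X,im,T,yaw):
    y=np.radians(yaw); R=np.array([[-np.sin(y),np.cos(y),0],[np.cos(y),np.sin(y),0],[0,0,-1]]).T
    R=np.stack([[-np.sin(y),np.cos(y),0],[np.cos(y),np.sin(y),0],[0,0,-1]],1)
    Q=(X-T)@R; blue=(im[...,2]-im[...,0]>25)
    for nm,lo,hi in(("handle",.005,.048),("shaft",.058,.095)):
        m=blue&(abs(Q[...,0])<.03)&(abs(Q[...,1])<.03)&(Q[...,2]>lo)&(Q[...,2]<hi); P=Q[m]
        if len(P)<10: print(lab,nm,len(P));continue
        A=np.c_[P[:,1],P[:,2],np.ones(len(P))]; w=np.ones(len(P),bool)
        for _ in range(4):
            c=np.linalg.lstsq(A[w],P[w,0],rcond=None)[0]; r=P[:,0]-A@c; w=abs(r)<2.0*np.std(r[w])
        print(lab,nm,w.sum(),"face x at 0",(c[2]*1e3).round(1),"slope dx/dy",c[0].round(3),"dx/dz",c[1].round(3),"y ext",(np.percentile(P[:,1],[2,50,98])*1e3).round(1),"z ext",(np.percentile(P[:,2],[2,98])*1e3).round(1))
for n,T,yw in(("scene3",(.5802,.1806,.2739),145.94),("scene4",(.4674,.1083,.2579),91.04),("keyv",(.4615,.1068,.2517),93.67)):
    d=load(n); ana(n,d,cloud(d),d["pixels"].astype(float),np.array(T),yw)
from scipy.spatial.transform import Rotation as Ro
M=Ro.from_quat(s["tool_rot"]).as_matrix(); yw=np.degrees(np.arctan2(M[1,1],M[0,1])); print(s["tcp_pos"],yw)
ana("now",L[0],Xs,im,s["tcp_pos"],yw)
E
python3 -W ignore hand.py
```

```text
tcp_pos: [0.4649, 0.102, 0.2511]
scene3 handle 73 face x at 0 10.6 slope dx/dy 0.381 dx/dz 0.044 y ext [-10.9   4.7  16. ] z ext [ 5.6 45.3]
scene3 shaft 17 face x at 0 1.1 slope dx/dy 0.537 dx/dz 0.089 y ext [-1.   1.6  3.7] z ext [64.2 93.7]
scene4 handle 73 face x at 0 14.1 slope dx/dy 0.555 dx/dz -0.021 y ext [-14.8  -5.    2.8] z ext [ 5.3 46.4]
scene4 shaft 9
keyv handle 72 face x at 0 11.9 slope dx/dy 0.555 dx/dz 0.018 y ext [-13.6  -4.8   5.6] z ext [ 6.4 45.4]
keyv shaft 10 face x at 0 1.2 slope dx/dy -1.183 dx/dz 0.013 y ext [-4.8 -3.2 -2.2] z ext [61.4 94.5]
[0.46520072 0.10188397 0.25154217] 92.58280209464466
now handle 78 face x at 0 13.7 slope dx/dy 0.588 dx/dz -0.002 y ext [-13.7  -4.3   4.9] z ext [ 6.4 46.5]
now shaft 10 face x at 0 1.5 slope dx/dy -1.148 dx/dz 0.008 y ext [-4.9 -4.3 -3. ] z ext [61.9 93.6]
```

The handle's front face is turned about 0.36 rad in the pads, seen nearly frontally in scene3, so the blade's yaw is the tool yaw plus about 20°. The tool should be near 65–72°, so I recentre and sweep there.

```bash
g(){ egrep 'tcp_pos|^force:' | tr '\n' ' '; echo; }
python3 drive.py '{"motion": [[0, 0.005, 0, 0.15, 0.2], [0, 0.005, 0.01, 0.325, 0.2], [0, 0.005, 0.02, 0.325, 0.2], [0, 0.005, 0.026, 0.325, 0.2], [0, 0.005, 0.031, 0.325, 0.2], [0, 0.005, 0.031, 0.325, 0.2]]}'|g
for i in 1; do python3 drive.py '{"motion": [[0, 0, 0, 0.04, 0.2], [0, 0, 0, 0.06, 0.2]]}' | g
python3 drive.py '{"motion": [[0, 0, 0, 0.04, 0.2], [0, 0, 0, 0.06, 0.2]]}' | g
python3 drive.py '{"motion": [[0, 0, 0, 0.04, 0.2], [0, 0, 0, 0.06, 0.2]]}' | g
python3 drive.py '{"motion": [[0, 0, 0, 0.04, 0.2], [0, 0, 0, 0.06, 0.2]]}' | g
python3 drive.py '{"motion": [[0, 0, 0, 0.04, 0.2], [0, 0, 0, 0.06, 0.2]]}' | g;done; python3 go.py
```

```text
tcp_pos: [0.4669, 0.1066, 0.2229] force: [-2.2, -1.2, 16.7] 
tcp_pos: [0.4665, 0.1066, 0.223] force: [-1.4, -0.5, 14.5] 
tcp_pos: [0.4665, 0.1067, 0.2229] force: [-1.2, -0.9, 13.7] 
tcp_pos: [0.4664, 0.1067, 0.2226] force: [-1.1, 0.2, 11.3] 
tcp_pos: [0.4654, 0.1069, 0.221] force: [0.3, -0.3, -0.6] 
tcp_pos: [0.4654, 0.1069, 0.2207] force: [1.0, -0.2, -0.7] 
t 29.85 tcp [0.4654 0.1069 0.2207] yaw 56.78 tilt [ 7.e-04 -0.e+00 -1.e+00] q [-0.01  0.38  1.83 -0.    0.93 -1.  ] F [ 1.  -0.2 -0.7] gap 0.393
```

It dropped into the slot. I seat it deeper and turn clockwise.

```bash
python3 drive.py '{"motion": [[0, 0, 0.002, 0, 0.2], [0, 0, 0.0045, 0, 0.2], [0, 0, 0.0045, 0, 0.2]]}'|egrep 'tcp|^force'; python3 drive.py '{"motion": [[0, 0, 0, 0.1, 0.2], [0, 0, 0, 0.2, 0.2], [0, 0, 0, 0.3, 0.2], [0, 0, 0, 0.4, 0.2], [0, 0, 0, 0.5, 0.2], [0, 0, 0, 0.5, 0.2], [0, 0, 0, 0.5, 0.2]]}'|egrep 'tcp|^force'; python3 ft.py; cat > dial2.py <<'E'
from dial import *
ims=[snap("scene","now") for _ in range(8)]; d=ims[0]; p=np.mean([i["pixels"].astype(float) for i in ims],0)
a,b,*_=mark(d); np.savez("pics/dialn.npz",**{**d,"pixels":p})
def comp(p,lab,C=(0,-.0605)):
    ex=p[...,1]-(p[...,0]+p[...,2])/2; er=p[...,0]-p[...,1]; r=np.hypot(a-C[0],b-C[1]); th=np.arctan2(a-C[0],b-C[1])
    m=(r>.03)&(r<.052)&(abs(th)<1.4); e=ex-np.median(ex[r<.045]); w=np.where(m,np.clip(e-6,0,None),0); q=np.array([(w*a).sum(),(w*b).sum()])/w.sum()
    mr=(r>.015)&(r<.05)&(abs(th)<1.4); w2=np.where(mr,np.clip(er-np.median(er[r<.045])-12,0,None),0); q2=np.array([(w2*a).sum(),(w2*b).sum()])/w2.sum()
    hub=np.where((r<.03),np.clip(er-np.median(er[r<.045])-12,0,None),0); qh=np.array([(hub*a).sum(),(hub*b).sum()])/hub.sum()
    lo=p.min(-1); 
    print(lab,"green",(q*1e3).round(1),"ptr",(q2*1e3).round(1),"hubred",(qh*1e3).round(1))
    return q,q2
for n in("scene0","scene2","scene3"): comp(load(n)["pixels"].astype(float),n)
comp(p,"now")
# card extent (cream: bright, low sat) vs mint
h=cv2.cvtColor(load("scene2")["pixels"],cv2.COLOR_RGB2HSV).astype(int); cr=((h[...,1]<28)&(np.hypot(a,b+.06)<.065)).astype(np.uint8)
n,lb,st,_=cv2.connectedComponentsWithStats(cr); k=1+np.argmax(st[1:,4]); A=np.c_[a[lb==k],b[lb==k]].astype(np.float32)
print("card ellipse(mm)",cv2.fitEllipse(cv2.convexHull(A*1e3)),len(A))
E
python3 dial2.py
```

```text
tcp_pos: [0.4652, 0.1069, 0.2159]
force: [1.4, 0.2, -1.2]
tcp_pos: [0.4654, 0.1069, 0.2162]
force: [1.9, -0.8, -3.2]
F [ 1.93 -0.84 -3.21] M [-0.024 -0.585 -0.005] tcp [0.4654 0.1069 0.2162]
scene0 green [-24.7 -19.2] ptr [ 24.7 -45.4] hubred [ -7.1 -58.3]
scene2 green [-25.8 -21.8] ptr [ -5.2 -35.2] hubred [ -5.8 -61.7]
scene3 green [-24.2 -19.5] ptr [ -4.7 -30.4] hubred [ -5.3 -60.5]
now green [-15.6 -17.9] ptr [ -4.8 -30.7] hubred [ -5.3 -59.9]
card ellipse(mm) ((1.446399211883545, -59.58611297607422), (125.73714447021484, 126.90106964111328), 18.159364700317383) 704
```

The card turns. The green mark is now at a=-15.6 mm, and the pointer line is at a≈-5. I continue.

```bash
python3 drive.py '{"motion": [[0, 0, 0, 0.1, 0.2], [0, 0, 0, 0.2, 0.2], [0, 0, 0, 0.3, 0.2], [0, 0, 0, 0.35, 0.2], [0, 0, 0, 0.35, 0.2], [0, 0, 0, 0.35, 0.2]]}'|egrep 'tcp|^force'; python3 dial2.py | grep now; python3 go.py
```

```text
tcp_pos: [0.4651, 0.1069, 0.2163]
force: [3.1, 0.5, -3.3]
now green [ -9.8 -13.9] ptr [ -4.8 -34.4] hubred [ -5.4 -60. ]
t 32.25 tcp [0.4651 0.1069 0.2163] yaw 8.09 tilt [ 0. -0. -1.] q [-0.01  0.39  1.83 -0.    0.92 -0.15] F [ 2.5  0.2 -2.4] gap 0.395
```

```bash
cat > dial3.py <<'E'
from dial import *
import sys
from scipy.ndimage import map_coordinates
def ang(p,d,lab):
    a,b,*_=mark(d); ex=p[...,1]-(p[...,0]+p[...,2])/2; er=p[...,0]-(p[...,1]+p[...,2])/2
    from scipy.interpolate import griddata
    m=(abs(a)<.08)&(b>-.14)&(b<.02); P=np.c_[a[m],b[m]]
    th=np.radians(np.arange(-50,41,2)); out=[]
    for E,rr in((ex,(.036,.040,.044)),(er,(.025,.032,.040))):
        v=np.mean([griddata(P,E[m],(-.005+r*np.sin(th),-.0605+r*np.cos(th)),method="linear") for r in rr],0); v-=np.percentile(v,30); k=np.argmax(v); w=np.where(abs(th-th[k])<.2,np.clip(v-.35*v[k],0,None),0); out.append(((w*th).sum()/w.sum(),v))
    print(lab,"green",round(out[0][0],3),"ptr",round(out[1][0],3),"peak",out[0][1].max().round(0),out[1][1].max().round(0))
    return out
if __name__=="__main__":
    for n in("scene2","scene3"): d=load(n); ang(d["pixels"].astype(float),d,n)
    L=[snap("scene","now") for _ in range(8)]; o=ang(np.mean([i["pixels"].astype(float) for i in L],0),L[0],"now"); print(o[0][1].round(0).astype(int))
E
python3 dial3.py
```

```text
scene2 green -0.472 ptr 0.035 peak 17.0 29.0
scene3 green -0.436 ptr 0.016 peak 15.0 31.0
now green -0.166 ptr 0.025 peak 3.0 28.0
[  0   0   0   0   0   0   0   0   0   0   0   0   0   0   1   1   1   1
   2   3   3   3   2   0  -4  -8 -10 -11  -9  -7  -4  -2  -1   0   0   0
   0   0   1   1   1   1   1   1   1   1]
```

```bash
cat > dial4.py <<'E'
from dial import *
from scipy.interpolate import griddata
def prof(p,d,lab):
    a,b,*_=mark(d); m=(abs(a)<.08)&(b>-.14)&(b<.02); P=np.c_[a[m],b[m]]; th=np.radians(np.arange(-36,25,3))
    for r in(.036,.040,.044,.047):
        q=(-.005+r*np.sin(th),-.0605+r*np.cos(th)); c=[griddata(P,p[...,i][m],q) for i in range(3)]
        print(lab,r,"R",c[0].astype(int),"G",c[1].astype(int))
d=load("scene3"); prof(d["pixels"].astype(float),d,"before")
L=[snap("scene","now") for _ in range(8)]; prof(np.mean([i["pixels"].astype(float) for i in L],0),L[0],"now")
E
python3 dial4.py
```

```text
before 0.036 R [220 217 216 208 208 210 214 217 218 219 216 213 212 212 214 216 219 220
 220 221 221] G [212 210 209 205 205 207 209 208 206 202 190 180 172 174 184 194 205 210
 213 214 214]
before 0.04 R [216 210 196 184 183 190 203 212 218 219 218 215 213 212 214 217 219 220
 221 221 221] G [209 206 200 194 193 197 203 207 208 205 195 184 173 175 185 197 207 212
 213 214 215]
before 0.044 R [213 201 178 165 163 184 201 213 217 218 218 215 213 213 215 217 218 219
 220 219 218] G [208 202 192 186 186 196 204 209 208 205 198 185 175 175 187 199 208 211
 212 212 211]
before 0.047 R [218 204 182 165 168 187 203 212 216 217 217 215 212 212 215 217 218 216
 215 215 214] G [215 209 199 194 196 204 208 208 207 206 199 187 175 176 189 200 208 208
 207 207 206]
now 0.036 R [221 220 220 221 220 220 220 220 219 215 213 210 207 209 214 216 219 220
 220 220 221] G [213 213 213 213 213 212 212 211 207 200 189 178 170 172 183 195 205 210
 212 213 213]
now 0.04 R [220 220 221 221 220 220 220 217 212 203 193 189 190 199 209 215 219 220
 220 220 220] G [212 213 213 213 213 213 212 210 206 196 182 170 162 168 183 197 206 211
 213 213 213]
now 0.044 R [219 219 219 219 219 219 219 215 204 188 170 160 171 188 204 214 218 219
 218 217 215] G [210 211 210 210 210 211 212 209 203 192 176 159 154 164 183 198 207 210
 210 208 208]
now 0.047 R [214 213 212 214 216 217 218 214 204 184 161 150 161 184 201 212 217 216
 211 207 206] G [205 205 204 205 207 208 210 208 202 191 173 156 149 162 181 198 207 207
 203 199 198]
```

The red channel shows the green mark at -3° and the pointer at +1.2°, so a little more turn is needed: about 0.12 rad of screw.

```bash
python3 drive.py '{"motion": [[0, 0, 0, 0.06, 0.2], [0, 0, 0, 0.12, 0.2], [0, 0, 0, 0.12, 0.2], [0, 0, 0, 0.12, 0.2], [0, 0, 0, 0.12, 0.2]]}'|egrep 'tcp|^force'; python3 dial4.py | grep -A1 now
```

```text
tcp_pos: [0.465, 0.1069, 0.2163]
force: [1.9, -0.6, -2.2]
now 0.036 R [220 220 221 221 221 220 220 220 219 217 215 211 208 209 212 215 219 220
 220 220 220] G [213 213 213 213 213 213 213 211 207 201 190 179 172 173 184 195 205 210
--
now 0.04 R [220 220 220 220 220 220 220 220 219 214 206 199 195 198 207 214 218 220
 220 220 220] G [212 212 213 213 213 213 213 212 210 203 191 177 167 170 183 196 206 211
--
now 0.044 R [216 219 219 219 219 219 220 219 216 210 197 184 182 190 203 213 218 219
 220 219 217] G [207 210 211 211 211 211 212 212 209 203 190 174 163 168 183 198 207 211
--
now 0.047 R [213 215 215 213 214 215 217 218 216 209 195 180 174 183 199 209 215 216
 215 213 208] G [203 206 206 205 206 206 208 209 208 204 191 174 160 164 181 196 205 208
```

Aligned within about 1 mm. I relieve the torque within the play and lift straight out.

```bash
python3 drive.py '{"motion": [[0, 0, 0, -0.06, 0.2], [0, 0, 0, -0.12, 0.2], [0, 0, 0, -0.12, 0.2], [0, 0, -0.005, -0.12, 0.2], [0, 0, -0.01, -0.12, 0.2], [0, 0, -0.02, -0.12, 0.2], [0, 0, -0.04, -0.12, 0.2], [0, 0, -0.06, -0.12, 0.2], [0, 0, -0.06, -0.12, 0.2], [0, 0, -0.06, -0.12, 0.2]]}'|egrep 'tcp|^force'; python3 dial4.py | grep -A1 'now 0.04[47]'; python3 -W ignore hand.py | tail -3; python3 go.py .5795 .1800 .275 145.93
```

```text
tcp_pos: [0.4648, 0.107, 0.2768]
force: [0.3, 0.1, -1.1]
now 0.044 R [217 219 219 219 219 219 220 219 217 210 198 185 181 190 203 213 218 219
 220 219 217] G [207 210 211 210 210 211 211 212 209 203 190 174 162 167 183 198 207 211
--
now 0.047 R [213 215 215 213 214 216 217 218 216 209 195 180 174 184 199 209 215 216
 215 213 208] G [203 206 206 204 205 206 208 209 209 203 191 174 160 164 181 195 205 208
[0.4650551  0.10694567 0.27633959] 8.077248893329907
now handle 39 face x at 0 -7.1 slope dx/dy 0.308 dx/dz 0.084 y ext [-18.  -13.1  15.4] z ext [ 6.  45.3]
now shaft 8
t 35.85 tcp [0.4651 0.1069 0.2763] yaw 8.08 tilt [ 1.e-04  0.e+00 -1.e+00] q [-0.01  0.3   1.76  0.    1.08 -0.15] F [-0.2 -0.7  0.1] gap 0.391
row [0.0562 0.1236 0.0013] turn 0.736 alt -2.406
```

```bash
python3 drive.py '{"motion": [[0.005, 0.01, 0, -0.15, 0.2], [0.01, 0.02, 0, -0.3, 0.2], [0.015, 0.03, 0, -0.45, 0.2], [0.02, 0.04, 0, -0.6, 0.2], [0.025, 0.05, 0, -0.75, 0.2], [0.03, 0.06, 0, -0.9, 0.2], [0.035, 0.07, 0, -1.05, 0.2], [0.04, 0.08, 0, -1.2, 0.2], [0.045, 0.09, 0, -1.35, 0.2], [0.05, 0.1, 0, -1.5, 0.2], [0.056, 0.11, 0, -1.65, 0.2], [0.056, 0.124, 0, -1.8, 0.2], [0.056, 0.124, 0, -1.95, 0.2], [0.056, 0.124, 0, -2.1, 0.2], [0.056, 0.124, 0, -2.25, 0.2], [0.056, 0.124, 0, -2.4, 0.2], [0.056, 0.124, 0, -2.406, 0.2], [0.056, 0.124, 0, -2.406, 0.2], [0.056, 0.124, 0, -2.406, 0.2]]}' | egrep 'tcp|^force'; python3 -W ignore hand.py | tail -3; python3 go.py .5795 .1800 .1735 145.93
```

```text
tcp_pos: [0.5799, 0.1798, 0.2763]
force: [-0.1, 0.0, -0.3]
[0.57994671 0.17980885 0.2763269 ] 145.92453808539574
now handle 71 face x at 0 11.7 slope dx/dy 0.425 dx/dz 0.011 y ext [-11.5   4.9  14.1] z ext [ 6.6 47.2]
now shaft 18 face x at 0 8.8 slope dx/dy 0.128 dx/dz -0.015 y ext [-0.5  1.5  3.4] z ext [60.2 91.2]
t 38.25 tcp [0.5799 0.1798 0.2763] yaw 145.92 tilt [ 0. -0. -1.] q [ 0.12  0.48  1.45 -0.    1.21 -2.43] F [-0.2 -0.5 -0.7] gap 0.393
row [1.000e-04 5.000e-04 1.028e-01] turn -0.0 alt 3.141
```

```bash
python3 drive.py '{"motion": [[0, 0, 0.04, 0, 0.2], [0, 0, 0.075, 0, 0.2], [0, 0, 0.095, 0, 0.2], [0, 0, 0.102, 0, 0.2], [0, 0, 0.102, 0, 0.2], [0, 0, 0.102, 0, 0.2]]}' | egrep 'tcp|^force'; python3 drive.py '{"motion": [[-0.01, 0, 0, 0, 0.2], [-0.02, 0, 0, 0, 0.2], [-0.03, 0, 0, 0, 0.2], [-0.035, 0, 0, 0, 0.2], [-0.035, 0, 0, 0, 0.2]]}' | egrep 'tcp|^force'; python3 drive.py '{"motion": [[-0.008, 0, 0, 0, 0.2], [-0.016, 0, 0, 0, 0.2], [-0.024, 0, 0, 0, 0.2], [-0.0255, 0, 0, 0, 0.2], [-0.0255, 0, 0, 0, 0.2]]}' | egrep 'tcp|^force'; python3 ft.py
```

```text
tcp_pos: [0.581, 0.1799, 0.1754]
force: [-0.1, -0.3, -0.6]
tcp_pos: [0.6002, 0.2098, 0.1744]
force: [0.2, -1.2, -1.3]
tcp_pos: [0.614, 0.2303, 0.1742]
force: [-0.4, 0.6, -0.9]
F [-0.44  0.62 -0.9 ] M [0.046 0.036 0.008] tcp [0.614  0.2303 0.1742]
```

```bash
python3 drive.py '{"motion": [[0, 0, 0.004, 0, 0.2], [0, 0, 0.008, 0, 0.2], [0, 0, 0.011, 0, 0.2], [0, 0, 0.0135, 0, 0.2], [0, 0, 0.0135, 0, 0.2]]}' | egrep 'tcp|^force'; python3 - <<'E'
from h import *
d=snap("scene","h1"); X=cloud(d); p=d["pixels"].astype(float); b=(p[...,2]-p[...,0]>25)&(abs(X[...,0]-.61)<.05)&(abs(X[...,1]-.225)<.05)
P=X[b]; v,u=np.nonzero(b); print(len(P),np.percentile(P,[3,50,97],axis=0).round(3),"uv",u.min(),u.max(),v.min(),v.max())
d=load("scene0"); X=cloud(d); p=d["pixels"].astype(float); b=(p[...,2]-p[...,0]>25)&(abs(X[...,0]-.61)<.05)&(abs(X[...,1]-.225)<.05)
P=X[b]; v,u=np.nonzero(b); print(len(P),np.percentile(P,[3,50,97],axis=0).round(3),"uv",u.min(),u.max(),v.min(),v.max())
E
```

```text
tcp_pos: [0.6138, 0.2297, 0.1609]
force: [-0.5, -0.2, 1.2]
118 [[0.594 0.217 0.115]
 [0.606 0.221 0.149]
 [0.623 0.23  0.172]] uv 246 254 160 182
114 [[0.596 0.217 0.117]
 [0.606 0.221 0.152]
 [0.623 0.23  0.193]] uv 246 253 159 182
```

```bash
python3 drive.py '{"motion": [[0, 0, 0, 0, 0.5], [0, 0, 0, 0, 0.6], [0, 0, 0, 0, 0.75], [0, 0, 0, 0, 0.75], [0, 0, 0, 0, 0.75], [0, 0, 0, 0, 0.75], [0, 0, 0, 0, 0.75]]}' | egrep 'tcp|^force|gap'; python3 drive.py '{"motion": [[0, 0, -0.02, 0, 0.75], [0, 0, -0.04, 0, 0.75], [0, 0, -0.07, 0, 0.75], [0, 0, -0.11, 0, 0.75], [0, 0, -0.15, 0, 0.75], [0, 0, -0.15, 0, 0.75], [0, 0, -0.15, 0, 0.75], [0, 0, -0.15, 0, 0.75], [0, 0, -0.15, 0, 0.75], [0, 0, -0.15, 0, 0.75], [0, 0, -0.15, 0, 0.75], [0, 0, -0.15, 0, 0.75], [0, 0, -0.15, 0, 0.75], [0, 0, -0.15, 0, 0.75], [0, 0, -0.15, 0, 0.75]]}' | egrep 'tcp|^force'
python3 - <<'E'
from h import *
for n in("scene","top"):
  for k in("A","B"):
    d=snap(n,n+k) if k=="A" else load(n+"0"); X=cloud(d); p=d["pixels"].astype(float); b=(p[...,2]-p[...,0]>25)&(abs(X[...,0]-.61)<.05)&(abs(X[...,1]-.225)<.05)&(X[...,2]<.22)
    P=X[b]; v,u=np.nonzero(b); print(n,k,len(P),np.percentile(P,[3,50,97],axis=0).round(3),"uv",u.min(),u.max(),v.min(),v.max())
  b=(abs(X[...,2]-.1)<.01)
d=load("sceneA");X=cloud(d);h=cv2.cvtColor(d["pixels"],cv2.COLOR_RGB2HSV).astype(int)
m=(h[...,0]>18)&(h[...,0]<32)&(h[...,1]>110)&(X[...,2]>.08)&(X[...,2]<.12)&(abs(X[...,1]-.235)<.05)&(abs(X[...,0]-.4)<.05); print("jar",m.sum(),X[m].mean(0))
E
python3 dial4.py | grep -A1 'now 0.04[7]'; python3 go.py
```

```text
tcp_pos: [0.6138, 0.2299, 0.1608]
force: [-0.9, -0.3, -0.3]
finger_gap: 0.748
tcp_pos: [0.6139, 0.2299, 0.3109]
force: [1.2, 0.1, -0.2]
scene A 122 [[0.596 0.216 0.114]
 [0.607 0.221 0.149]
 [0.623 0.229 0.194]] uv 246 253 159 182
scene B 114 [[0.596 0.217 0.117]
 [0.606 0.221 0.152]
 [0.623 0.23  0.193]] uv 246 253 159 182
top A 10 [[0.612 0.223 0.168]
 [0.622 0.229 0.189]
 [0.627 0.232 0.2  ]] uv 218 221 151 154
top B 36 [[0.597 0.222 0.121]
 [0.61  0.229 0.179]
 [0.624 0.236 0.198]] uv 217 221 151 164
jar 107 [0.39678115 0.22937445 0.09672553]
now 0.047 R [213 215 215 214 215 216 219 224 230 233 231 225 222 230 239 245 248 248
 248 247 245] G [204 206 206 205 206 208 212 220 229 236 236 228 217 221 235 244 248 249
t 43.1 tcp [0.6138 0.2299 0.3108] yaw 145.93 tilt [ 0. -0. -1.] q [ 0.19  0.52  1.28 -0.    1.34 -2.36] F [0.1 0.2 0.3] gap 0.75
```

The key hangs exactly as it did at the start, the jar stands, and the dial is aligned.

```bash
python3 -c "
from station import manip
print(manip.sign_off())"
```

```text
the job is handed in; nothing more can be done
None
```

I handed in the job at about 43 s: the jar stands upright on the worktop, the zero mark is about 1 mm from the pointer tip by camera, and the key hangs back on its original right-hand hook; the station returned no verdict.

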